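Sort the excavation finds into their boxes

TASK

Sort the five finds in the brown tray: lay the two potsherds in the card box that already holds a sherd, lay the two animal bones in the card box that already holds a bone, and seat the die fully home in the empty square well of the wooden small-finds tray. Everything is fragile: set each piece down rather than dropping it, lying on the floor of its box and not on top of another, and leave the pieces already in the boxes where they lie.

Things in the scene. Friction and masses are not known exactly. Their poses are not given: they have to be found in the camera images.
- wall_sherd_center (a point): Potsherd: curved piece of pot wall, orange-brown clay with a dark painted band, hollow side down. 56 mm along its x (curved), 44 mm along its y (straight: grip across this), 17 mm high, 10 mm thick, 50 g. Loose in the brown finds tray (inner floor 4 mm above the desk, rim 21 mm), 70 mm or more from the next find. Site at its centre, half-way up; z up.
- handle_sherd_center (a point): Potsherd: broken jug handle, red-brown ribbed strap, 28 mm wide along its y (grip across this), 18 mm high; at its +x end a stub of pot wall, 44 mm wide, 26 mm high, begins 22 mm from the centre. 60 mm long, 50 g. Loose in the brown finds tray (inner floor 4 mm above the desk, rim 21 mm), 70 mm or more from the next find. Site at its centre, half-way up; z up.
- knucklebone_center (a point): Animal bone: dull tan knucklebone, two rounded condyles at each end. 60 mm along its x, 30 mm along its y (grip across this), 26 mm high, 45 g. Loose in the brown finds tray (inner floor 4 mm above the desk, rim 21 mm), 70 mm or more from the next find. Site at its centre, half-way up; z up.
- toe_bone_center (a point): Animal bone: dull tan toe bone, 64 mm along its x, waist 22 mm wide along its y (grip across this) for 15 mm either side of the centre, ends 34 and 30 mm wide, 28 mm high, 45 g. Loose in the brown finds tray (inner floor 4 mm above the desk, rim 21 mm), 70 mm or more from the next find. Site at its centre, half-way up; z up.
- die_center (a point): Gaming die: 28 mm cube of yellow bone with dark pips, 38 g; x and y square to its sides. Loose in the brown finds tray (inner floor 4 mm above the desk, rim 21 mm), 70 mm or more from the next find. Site at its centre, half-way up; z up.
- sherd_box: Sherd box: open brown card box lined with white paper; one orange sherd already lies at its +x end. 230 mm along x, 150 mm along y, walls 4 mm; inner floor 4 mm and rim 32 mm above the desk. Origin under its middle at desk height. Fixed. Room for three pieces in a row along x, 70 mm apart.
- bone_box: Bone box: open blue-grey card box lined with white paper; one tan knucklebone already lies at its -x end. 230 mm along x, 150 mm along y, walls 4 mm; inner floor 4 mm and rim 32 mm above the desk. Origin under its middle at desk height. Fixed. Room for three pieces in a row along x, 70 mm apart.
- square_well (a point): Empty square well in the small-finds tray, a fixed pale wooden board 160 x 130 x 22 mm whose three round wells hold sunken bone counters. 36 mm square, 10 mm deep, floor of green felt. Site: middle of the well's bottom, 12 mm above the desk, 10 mm below the board's top; x, y square to its sides. The die drops in only if turned square to it within 15 degrees.
- kept_sherd_center (a point): The sherd already in the sherd box, about 70 mm towards +x from the box's middle: 46 x 48 mm, 13 mm high, loose, 55 g. Site at its centre, half-way up.
- kept_bone_center (a point): The darker knucklebone already in the bone box, about 70 mm towards -x from the box's middle: 57 x 29 mm, 25 mm high, loose, 42 g. Site at its centre, half-way up.
Mind the look-alikes: they are no part of the job. Of the things like the part that bears handle_sherd_center, leave any that is yellow; of the rest the larger one is meant.

How it is judged:
By the outcome, as a careful person would: the job done as asked, in the order asked, and still so for the second after the job is handed in, with the robot touching nothing.
It also fails if it takes over 144 s, if anything falls off the work surface, if the arm or the gripper's body presses on something with over 40 N, if the wrist force passes 120 N, or if a joint passes its speed limit or range.

ROBOT

A 7-joint arm with a two-finger parallel gripper is mounted at the origin on the work surface. World frame = base frame: x ahead of the robot, y to its left, z up, the work surface at z = 0. Lengths are in m, angles in rad, forces in N, time in s.
With the tool pointing down it reaches from about 0.425 to 0.875 m from the base axis. Payload 4.7 kg.
Tool frame: the origin (TCP) lies on the centre line of the jaws, within the pads' length; the fingertips stand ahead of it and the grasp point (between the pads) lies 2 mm behind it (nose_length is the z of the fingertips in the tool frame, in m); z points along the fingers, y is the line along which they close (so a half turn about z gives the same grasp; the last joint's range is limited). The gripper opens to 87 mm and grips with 3 to 60 N. Pads are 19 mm wide; open, the fingers measure 117 mm over their backs; the gripper's body (75 mm by 190 mm) begins 51 mm behind the grasp point.
Start: joints at [1.286, 0.321, -0.07, 1.45, 0.023, 1.371, -0.057], TCP at [0.191, -0.621, 0.24] pointing down, gripper open.
Joint ranges: [-2.86, 2.86], [-0.3, 2.09], [-1.38, 1.24], [0.06, 2.45], [-1.56, 4.7], [0.09, 2.05], [-2.69, 2.69]. Speed limits (rad/s): [2.57, 2.57, 3.14, 3.14, 3.14, 3.14, 3.14].

INTERFACE

Orientations are given as a rotation vector (axis times angle).
In Python, from bench import * gives the robot as it stands.
- The arm moves only by the tool send_rows, never from a script. Its arguments are lists of equal length, an entry for each row: "xyz": the shift along the tool's x, y, z in mm, a list of three; "dr": the turn, a rotation vector about the tool's x, y, z in rad, a list of three. A call has exactly 10 rows; each row is the pose to reach, as a shift and turn from the pose commanded when the call began, along the tool's axes at that moment; what a row does not reach only later rows make up. A row lasts 1/12 s, in which the tool goes at most 41.7 mm and 7.16 degrees, less where a joint would pass 70% of its speed; a pose out of reach is approached as far as the arm can. A call with a gripper value outside its range is refused whole. "jaw" is the finger opening in mm, from 0 to 87, set as the call begins (left out, the last holds). The fingers move at their own pace and stop on an object; "grip_force" is the grip in N (left out, the last holds). Time passes only in rows, so rows that repeat a pose let the fingers close, or fill a call up. It gives the time, the measured TCP pose, the force, the opening and the grip force at its end, in the units of the state.
- get_state(): the state, without advancing time (a new reading comes with each control period).
- get_image(name): name is "scene" or "top" or "wrist"; returns the picture (384x512x3 uint8, red, green, blue); there is no depth.
- calibration(name): a dict with "vfov" (degrees; the focal length in pixels is half the picture's height over the tangent of half this angle, whatever the lens; pixels are square), "cx", "cy" (the principal point, pixels), "rvec" (rotation vector, rad) and "tvec" (3), from world to camera coordinates, as OpenCV has them; the wrist camera has in their place "hand_eye" (4x4, takes a point from camera to tool coordinates, whose origin is the TCP and whose axes are the flange's). Camera axes: x right, y down, z forward; pixel columns grow to the right and rows downward; lengths in m; the calibration is good to about 2 mm. The wrist camera is an equidistant fisheye: a pixel r from the principal point sees the ray r / f radians off the axis. A picture is of the moment at which its call begins: read the wrist's pose just before it. calibration takes no time and is no camera call.
- close_job(): hands the job in; it is judged then, once.
The state is a dict: "time": time; "joint_positions": joint angles; "qd": joint speeds; "joint_torque": joint torques, N m; "position": TCP position; "tool_rot": TCP orientation; "ft_force": force on the tool from outside, world axes, zero at the start; "torque": the same for the moment, N m; "grip_width": opening from 0.0 (shut) to 1.0 (fully open); "grip_force": force on a finger pad.
Only numpy, scipy, OpenCV 4.12 (cv2) and the standard library are available. Lean on these libraries where they do the work, as an engineer would, in place of code of your own. Each camera call takes 0.05 s, during which the arm holds its last target. There are 200 camera calls.

## Working session

There is one attempt and no reset: what is moved stays moved. The work goes in short steps, Python scripts to look and compute and a tool call to move; the robot and the scene stay as the last step left them, time stands still between calls to the robot, and variables do not carry over. Pictures are saved under pics/ and viewed, at most 14 in all, crops included, and the job is handed in when it is done.

Besides the shell and the picture viewer there is one more tool, called after "Call:" by a JSON object that holds its "api" and its "payload", one argument or row to a line. send_rows: Moves the arm, as the interface text tells. Its arguments: {"type":"object","properties":{"xyz":{"type":"array"},"dr":{"type":"array"},"jaw":{"type":"number"},"grip_force":{"type":"number"}},"required":["xyz","dr"]}

```bash
mkdir -p pics; ls
python3 - <<'E'
from bench import *
import cv2
s=get_state();print({k:s[k] for k in('time','position','tool_rot','ft_force','grip_width')})
for n in('scene','top','wrist'):
    print(n,calibration(n))
a=get_image('top');b=get_image('scene')
cv2.imwrite('pics/top.png',a[:,:,::-1]);cv2.imwrite('pics/scene.png',b[:,:,::-1])
cv2.imwrite('pics/top_big.png',cv2.resize(a[:,:,::-1],(800,600),interpolation=cv2.INTER_CUBIC))
E
```

```text
pics
{'time': 0.0, 'position': array([ 0.191149  , -0.62069815,  0.23847569]), 'tool_rot': array([-3.10470402e+00, -4.67431585e-01,  6.43943372e-04]), 'ft_force': array([ 0.44378801, -0.15959349, -0.17980164]), 'grip_width': 0.9998682757258146}
scene {'vfov': 53.33707772288461, 'cx': 267.34203722591747, 'cy': 186.5131955995129, 'rvec': array([ 1.59411925,  1.64303003, -0.88498385]), 'tvec': array([ 0.01862998, -0.20553401,  1.4110025 ])}
top {'vfov': 55.97975284229566, 'cx': 251.99424462237795, 'cy': 197.22461807479928, 'rvec': array([ 2.22105639, -2.15605739,  0.12369302]), 'tvec': array([-0.03243181,  0.50061775,  0.95868881])}
wrist {'vfov': 65.70646984690485, 'cx': 254.5711250154293, 'cy': 187.53545016641638, 'hand_eye': array([[ 1.08575887e-03, -9.53377765e-01, -3.01777498e-01,
         8.38966234e-02],
       [ 9.99999368e-01,  1.12295039e-03,  5.02431754e-05,
         2.89884329e-04],
       [ 2.90980431e-04, -3.01777362e-01,  9.53378382e-01,
        -1.44822606e-01],
       [ 0.00000000e+00,  0.00000000e+00,  0.00000000e+00,
         1.00000000e+00]])}
```

View pics/top_big.png

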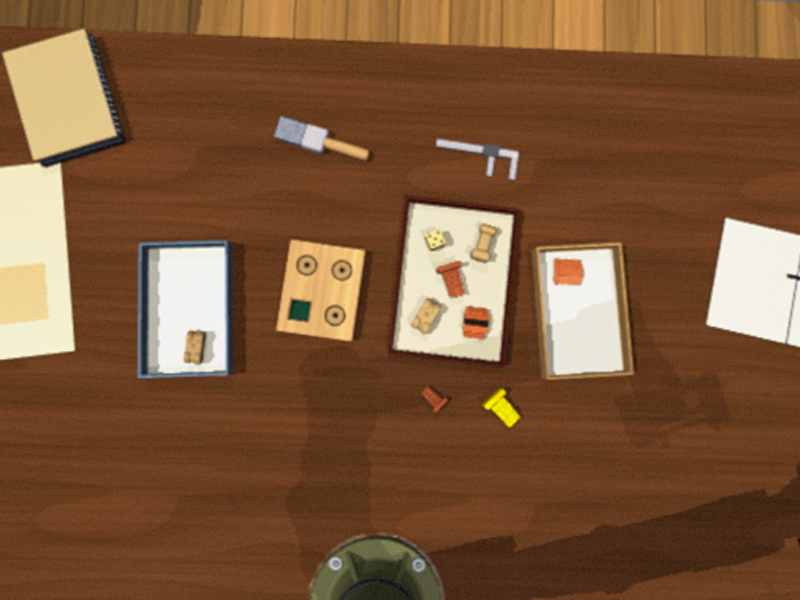

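View pics/scene.png

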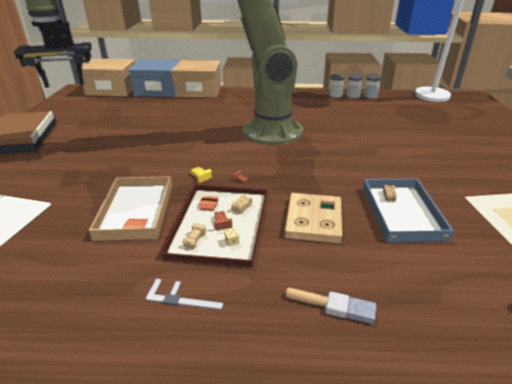

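The top view (800-px picture) shows three jug-handle-like things: red in the tray (453,278), small red on the desk (433,399) and yellow on the desk (502,408). The red one in the tray fits, because it is not yellow and is larger than the other red one. Other finds are the wall sherd (476,322), knucklebone (426,315), toe bone (485,242) and die (434,238). The well is at (300,310). I'll confirm in an enlarged crop and measure.

```bash
cat > h.py <<'E'
from bench import *
import cv2, numpy as np
from scipy.spatial.transform import Rotation as R
def cam(n):
    c=calibration(n); f=192/np.tan(np.radians(c['vfov'])/2)
    return c,f
def ray(n,uv,z):
    "fixed camera pixels -> world at height z"
    c,f=cam(n); Rm=R.from_rotvec(c['rvec']).as_matrix(); C=-Rm.T@c['tvec']
    uv=np.atleast_2d(uv).astype(float)
    d=np.c_[(uv[:,0]-c['cx'])/f,(uv[:,1]-c['cy'])/f,np.ones(len(uv))]@Rm
    return C+d*((z-C[2])/d[:,2])[:,None]
def wray(uv,z,s):
    c,f=cam('wrist'); uv=np.atleast_2d(uv).astype(float)-[c['cx'],c['cy']]
    r=np.linalg.norm(uv,axis=1)+1e-9; th=r/f
    d=np.c_[uv*(np.sin(th)/r)[:,None],np.cos(th)]
    H=c['hand_eye']; Rt=R.from_rotvec(s['tool_rot']).as_matrix()
    d=d@(Rt@H[:3,:3]).T; C=Rt@H[:3,3]+s['position']
    return C+d*((z-C[2])/d[:,2])[:,None]
def rectify(img,n,s,x0,x1,y0,y1,z,ppm):
    "orthophoto at height z: columns = -y... rows = -x (x up, y left); ppm px per m"
    X,Y=np.meshgrid(np.arange(y1,y0,-1/ppm),np.arange(x1,x0,-1/ppm))
    P=np.c_[Y.ravel(),X.ravel(),np.full(X.size,z)]
    if n=='wrist':
        c,f=cam(n);H=c['hand_eye'];Rt=R.from_rotvec(s['tool_rot']).as_matrix()
        q=((P-s['position'])@Rt-H[:3,3])@H[:3,:3]
        rho=np.linalg.norm(q[:,:2],axis=1); th=np.arctan2(rho,q[:,2])
        uv=q[:,:2]/rho[:,None]*(th*f)[:,None]+[c['cx'],c['cy']]
    else:
        c,f=cam(n);K=np.array([[f,0,c['cx']],[0,f,c['cy']],[0,0,1]])
        uv=cv2.projectPoints(P,c['rvec'],c['tvec'],K,None)[0][:,0]
    uv=uv.reshape(*X.shape,2).astype(np.float32)
    return cv2.remap(img,uv[...,0],uv[...,1],cv2.INTER_CUBIC)
E
python3 - <<'E'
from h import *
a=cv2.imread('pics/top.png')
p=lambda l,z:np.round(ray('top',np.array(l)*.64,z)*1000).astype(int)[:,:2].tolist()
print('tray',p([[408,197],[519,210],[507,364],[391,350]],.021))
print('finds wall,handle,knuck,toe,die',p([[476,322],[453,278],[426,315],[485,242],[434,238]],.015))
print('sherdbox',p([[535,243],[622,243],[634,376],[542,378]],.032))
print('bonebox',p([[139,241],[230,241],[230,376],[138,378]],.032))
print('well',p([[300,310]],.022))
c=a[115:275,245:415]
cv2.imwrite('pics/crop.png',cv2.resize(c,None,fx=3.7,fy=3.7,interpolation=cv2.INTER_CUBIC))
E
```

```text
tray [[700, -37], [683, -235], [410, -217], [429, -15]]
finds wall,handle,knuck,toe,die [[482, -163], [559, -121], [492, -75], [625, -176], [629, -86]]
sherdbox [[623, -261], [628, -415], [396, -434], [388, -275]]
bonebox [[603, 423], [608, 268], [377, 256], [369, 409]]
well [[493, 145]]
```

View pics/crop.png

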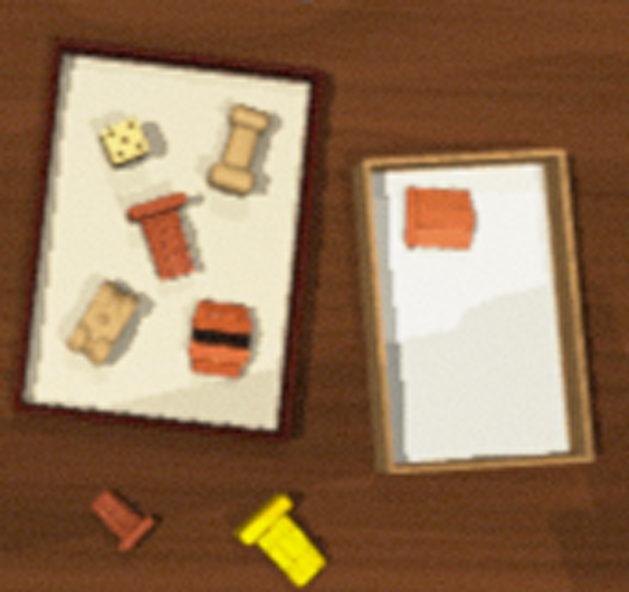

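The crop confirms it: the red handle in the tray, at (163,235) with its stub at the upper end, is much larger than the red desk decoy at (122,520). The third one is yellow, at (282,540). I'll move the wrist camera over the tray.

Call:
{"api": "send_rows", "payload": {
  "xyz": [
    [30, -24, -4],
    [60, -48, -8],
    [90, -72, -12],
    [120, -96, -16],
    [150, -120, -20],
    [180, -144, -24],
    [205, -165, -27],
    [225, -181, -29],
    [236, -190, -30],
    [236, -190, -30]
  ],
  "dr": [
    [0, 0, 0],
    [0, 0, 0],
    [0, 0, 0],
    [0, 0, 0],
    [0, 0, 0],
    [0, 0, 0],
    [0, 0, 0],
    [0, 0, 0],
    [0, 0, 0],
    [0, 0, 0]
  ],
  "jaw": 87,
  "grip_force": 12
}}

```text
time: 0.93
position: [0.3637, -0.3664, 0.2698]
tool_rot: [-3.104, -0.478, -0.002]
ft_force: [1.5, 0.2, 0.0]
grip_width: 0.999
grip_force: 0.0
```

Call:
{"api": "send_rows", "payload": {
  "xyz": [
    [30, -24, -4],
    [60, -48, -8],
    [90, -72, -12],
    [120, -96, -16],
    [150, -120, -20],
    [180, -144, -24],
    [205, -165, -27],
    [225, -181, -29],
    [236, -190, -30],
    [236, -190, -30]
  ],
  "dr": [
    [0, 0, 0.04],
    [0, 0, 0.08],
    [0, 0, 0.12],
    [0, 0, 0.16],
    [0, 0, 0.2],
    [0, 0, 0.24],
    [0, 0, 0.27],
    [0, 0, 0.29],
    [0, 0, 0.298],
    [0, 0, 0.298]
  ]
}}

```text
time: 1.77
position: [0.5319, -0.1163, 0.2993]
tool_rot: [-3.14, -0.009, -0.001]
ft_force: [0.0, 0.6, 0.1]
grip_width: 0.999
grip_force: 0.0
```

```bash
cat >> h.py <<'E'
def snap(n,name):
    s=get_state();i=get_image(n)[:,:,::-1].copy();cv2.imwrite(f'pics/{name}.png',i);np.save(f'pics/{name}.npy',np.r_[s['position'],s['tool_rot']]);return i,s
def load(name):
    v=np.load(f'pics/{name}.npy');return cv2.imread(f'pics/{name}.png'),dict(position=v[:3],tool_rot=v[3:])
E
python3 - <<'E'
from h import *
i,s=snap('wrist','w1')
print(s['time'],s['position'],s['tool_rot'],s['joint_positions'])
o=rectify(i,'wrist',s,.40,.71,-.25,0,.02,1900)
cv2.imwrite('pics/w1o.png',o)
E
```

```text
1.7667 [ 0.5319292  -0.11630597  0.29929354] [-3.13980696e+00 -8.66837934e-03 -7.66441518e-04] [ 0.68267694  0.10430147 -0.55374282  1.60565361  0.05336283  1.44706282
 -1.44048499]
```

View pics/w1o.png

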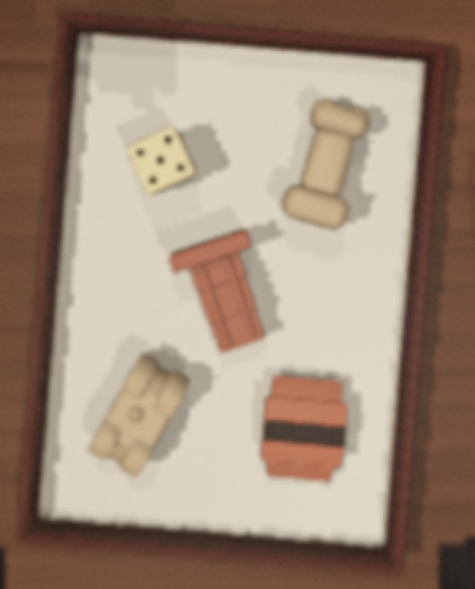

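The orthophoto shows all five finds clearly: wall sherd (305,428), handle (222,290), knucklebone (140,413), toe bone (328,163) and die (160,160). I'll measure poses by segmentation.

```bash
cat >> h.py <<'E'
def seg(name,seed,ztop,win=.05,k=45,cam_='wrist'):
    "mask around world seed by saturation; returns world min-area-rect, ortho at ztop"
    i,s=load(name);ppm=2000
    o=rectify(i,cam_,s,seed[0]-win,seed[0]+win,seed[1]-win,seed[1]+win,ztop,ppm)
    hsv=cv2.cvtColor(o,cv2.COLOR_BGR2HSV)
    m=((hsv[...,1]>k)&(hsv[...,2]>60)).astype(np.uint8)
    m=cv2.morphologyEx(m,cv2.MORPH_OPEN,np.ones((5,5)))
    m=cv2.morphologyEx(m,cv2.MORPH_CLOSE,np.ones((15,15)))
    n,l,st,ce=cv2.connectedComponentsWithStats(m)
    j=1+np.argmin([np.hypot(*(c-win*ppm)) for c in ce[1:]])
    c=cv2.findContours((l==j).astype(np.uint8),0,1)[0][0]
    (u,v),wh,a=cv2.minAreaRect(c)
    cv2.drawContours(o,[cv2.boxPoints(((u,v),wh,a)).astype(int)],0,(0,255,0),1)
    cv2.drawContours(o,[c],0,(255,0,0),1)
    b=cv2.boxPoints(((u,v),wh,a));e=max(b[1]-b[0],b[2]-b[1],key=lambda q:q@q)
    yaw=np.arctan2(-e[0],-e[1]);yaw=(yaw+np.pi/2)%np.pi-np.pi/2
    return o,np.array([seed[0]+win-v/ppm,seed[1]+win-u/ppm]),np.array(wh)/ppm*1000,yaw
E
python3 - <<'E'
from h import *
D=dict(wall=(305,428,.019,80),handle=(222,290,.022,80),knuck=(140,413,.022,55),toe=(328,163,.022,55),die=(160,160,.032,60))
L=[]
for n,(c,r,z,k) in D.items():
    o,p,wh,y=seg('w1',(.71-r/1900,-c/1900),z,k=k);L.append(o);print(n,p.round(4),wh.round(1),round(y,3))
cv2.imwrite('pics/segs.png',cv2.resize(np.vstack([np.hstack(L[:3]),np.hstack(L[3:]+[L[0]*0])]),None,fx=1.3,fy=1.3))
E
```

```text
wall [ 0.4845 -0.1603] [43.8 53.6] -0.085
handle [ 0.556  -0.1179] [57.2 43.2] 0.322
knuck [ 0.4924 -0.0739] [31.  59.5] -0.51
toe [ 0.6242 -0.1714] [34.9 65.5] -0.253
die [ 0.6254 -0.086 ] [27.8 27.6] 0.418
```

View pics/segs.png

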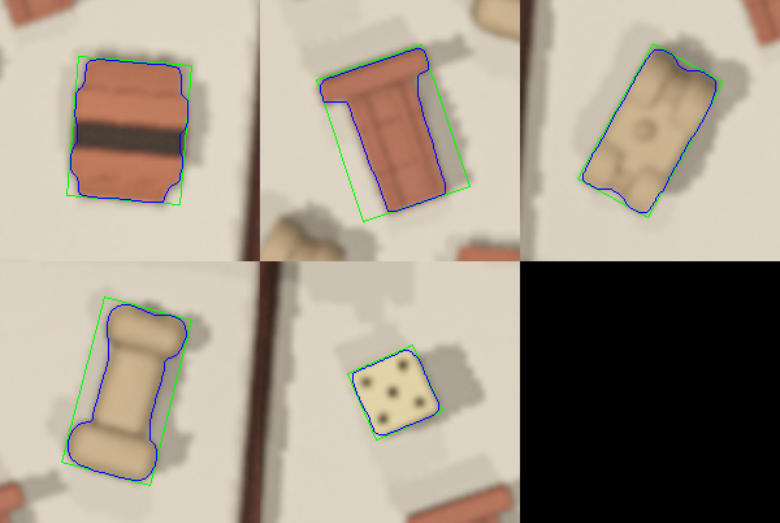

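```bash
cat >> h.py <<'E'
def plan(x,y,z,yaw):
    "print tool shift (mm) and turn to bring the grasp point to x,y,z, tool down, tool x at yaw (mod pi chosen nearest)"
    s=get_state();R0=R.from_rotvec(s['tool_rot']);best=None
    for k in(-1,0,1):
        R1=R.from_euler('z',yaw+k*np.pi)*R.from_euler('x',np.pi)
        d=(R0.inv()*R1).as_rotvec()
        if best is None or np.linalg.norm(d)<np.linalg.norm(best):best=d
    sh=R0.inv().apply(np.array([x,y,z-.002])-s['position'])*1000
    print('t',round(s['time'],1),'pos',s['position'].round(4),'shift',sh.round(1),'dr',best.round(3),'q7',round(s['joint_positions'][6],2))
E
python3 - <<'E'
import bench
print([n for n in dir(bench) if n[0]!='_'], getattr(bench,'nose_length',None))
from h import *
plan(.4845,-.1603,.09,-.085)
print(get_state().keys())
E
```

```text
['MotionError', 'calibration', 'close_job', 'get_image', 'get_state', 'nose_length'] 0.017
t 1.8 pos [ 0.5308 -0.1188  0.299 ] shift [-46.3  41.4 211.1] dr [-0.     0.001  0.088] q7 -1.44
dict_keys(['time', 'joint_positions', 'qd', 'joint_torque', 'position', 'tool_rot', 'ft_force', 'torque', 'grip_force', 'grip_width'])
```

Call:
{"api": "send_rows", "payload": {
  "xyz": [
    [-5, 5, 20],
    [-12, 11, 48],
    [-18, 16, 76],
    [-25, 22, 104],
    [-32, 28, 132],
    [-38, 34, 160],
    [-42, 38, 180],
    [-45, 40, 195],
    [-46, 41, 205],
    [-46, 41, 205]
  ],
  "dr": [
    [0, 0, 0.02],
    [0, 0, 0.04],
    [0, 0, 0.06],
    [0, 0, 0.088],
    [0, 0, 0.088],
    [0, 0, 0.088],
    [0, 0, 0.088],
    [0, 0, 0.088],
    [0, 0, 0.088],
    [0, 0, 0.088]
  ],
  "jaw": 55
}}

```text
time: 2.65
position: [0.4818, -0.1621, 0.0922]
tool_rot: [-3.138, 0.142, 0.007]
ft_force: [-1.6, -1.4, -0.5]
grip_width: 0.634
grip_force: 0.0
```

Run:
```python
from h import *
plan(.4845,-.1603,.0255,-.085)
i,s=snap('wrist','w2')
plan(.4845,-.1603,.0255,-.085)
for z in(.012,.019): print(seg('w2',(.4845,-.1603),z,k=80)[1:])
```

```text
t 2.6 pos [ 0.4818 -0.1621  0.0922] shift [ 2.9 -2.  68.7] dr [-0.     0.005 -0.006] q7 -1.47
t 2.7 pos [ 0.4833 -0.1617  0.0937] shift [ 1.2 -1.5 70.2] dr [-0.     0.002 -0.005] q7 -1.47
(array([ 0.49608401, -0.16137582]), array([44.76992416, 26.52697182]), np.float32(1.4801365))
(array([ 0.49829099, -0.16159918]), array([43.2760849 , 25.62161446]), np.float32(1.4801365))
```

Call:
{"api": "send_rows", "payload": {
  "xyz": [
    [1, 0, 8],
    [1, 0, 17],
    [1, 0, 26],
    [1, 0, 35],
    [1, 0, 44],
    [1, 0, 53],
    [1, 0, 60],
    [1, 0, 65],
    [1, 0, 69],
    [1, 0, 69]
  ],
  "dr": [
    [0, 0, 0],
    [0, 0, 0],
    [0, 0, 0],
    [0, 0, 0],
    [0, 0, 0],
    [0, 0, 0],
    [0, 0, 0],
    [0, 0, 0],
    [0, 0, 0],
    [0, 0, 0]
  ]
}}

```text
time: 3.53
position: [0.485, -0.16, 0.0246]
tool_rot: [-3.138, 0.137, 0.002]
ft_force: [-0.6, 0.3, -0.4]
grip_width: 0.634
grip_force: 0.0
```

Call:
{"api": "send_rows", "payload": {
  "xyz": [
    [0, 0, 0],
    [0, 0, 0],
    [0, 0, 0],
    [0, 0, 0],
    [0, 0, 0],
    [0, 0, 0],
    [0, 0, 0],
    [0, 0, 0],
    [0, 0, 0],
    [0, 0, 0]
  ],
  "dr": [
    [0, 0, 0],
    [0, 0, 0],
    [0, 0, 0],
    [0, 0, 0],
    [0, 0, 0],
    [0, 0, 0],
    [0, 0, 0],
    [0, 0, 0],
    [0, 0, 0],
    [0, 0, 0]
  ],
  "jaw": 35,
  "grip_force": 10
}}

```text
time: 4.37
position: [0.486, -0.1604, 0.0259]
tool_rot: [3.138, -0.137, 0.001]
ft_force: [-0.3, 0.4, 3.4]
grip_width: 0.504
grip_force: 10.0
```

Call:
{"api": "send_rows", "payload": {
  "xyz": [
    [0, 0, -3],
    [0, 0, -9],
    [0, 0, -18],
    [0, 0, -30],
    [0, 0, -44],
    [0, 0, -60],
    [0, 0, -76],
    [0, 0, -90],
    [0, 0, -97],
    [0, 0, -100]
  ],
  "dr": [
    [0, 0, 0],
    [0, 0, 0],
    [0, 0, 0],
    [0, 0, 0],
    [0, 0, 0],
    [0, 0, 0],
    [0, 0, 0],
    [0, 0, 0],
    [0, 0, 0],
    [0, 0, 0]
  ]
}}

```text
time: 5.2
position: [0.4865, -0.1605, 0.1276]
tool_rot: [3.137, -0.137, 0.004]
ft_force: [-0.4, -0.3, -0.8]
grip_width: 0.499
grip_force: 10.0
```

Run:
```python
from h import *
s=get_state();print(s['grip_width']*87,s['grip_force'],s['ft_force'])
plan(.435,-.351,.16,.07)
```

```text
43.420962523306194 9.999976055520392 [-0.44560972 -0.30098355 -0.79828617]
t 5.2 pos [ 0.4865 -0.1605  0.1276] shift [-34.6 194.3 -30.2] dr [ 0.002 -0.003 -0.157] q7 -1.46
```

Call:
{"api": "send_rows", "payload": {
  "xyz": [
    [-3, 15, -3],
    [-7, 38, -6],
    [-11, 62, -10],
    [-16, 88, -14],
    [-20, 114, -18],
    [-25, 138, -22],
    [-29, 160, -25],
    [-32, 178, -28],
    [-34, 190, -30],
    [-34, 194, -30]
  ],
  "dr": [
    [0, 0, -0.015],
    [0, 0, -0.03],
    [0, 0, -0.045],
    [0, 0, -0.06],
    [0, 0, -0.08],
    [0, 0, -0.1],
    [0, 0, -0.12],
    [0, 0, -0.14],
    [0, 0, -0.155],
    [0, 0, -0.155]
  ]
}}

```text
time: 6.03
position: [0.4333, -0.3531, 0.1554]
tool_rot: [3.139, 0.101, -0.001]
ft_force: [1.0, -0.2, -1.1]
grip_width: 0.503
grip_force: 10.0
```

Run:
```python
from h import *
get_image('wrist')
i,s=snap('wrist','w3')
print(s['position'],s['tool_rot'])
o=rectify(i,'wrist',s,.36,.66,-.45,-.24,.032,2000)
cv2.imwrite('pics/w3o.png',o)
```

```text
[ 0.43374389 -0.35243762  0.1551092 ] [ 3.13984088e+00  1.01178560e-01 -1.02022449e-03]
```

View pics/w3o.png

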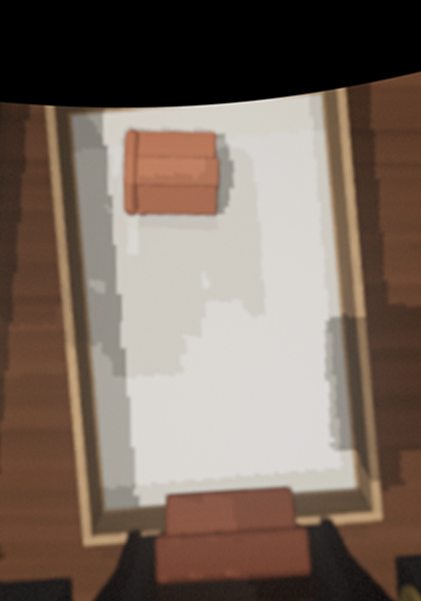

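The box measures 149 mm wide (250 mm² consistent with 150 mm) and sits centred at (0.509, -0.346) with a yaw of about 0.088. The kept sherd is at pixel (172,172), about (0.578, -0.324), well clear of the slot at -70.

Run:
```python
from h import *
plan(.4395,-.3526,.028,.088)
```

```text
t 6.1 pos [ 0.4343 -0.3509  0.155 ] shift [  5.2   2.2 129. ] dr [-0.001  0.001 -0.022] q7 -0.94
```

Correction to my last note: "250 mm²" was a slip. I measured the box width as 149 mm, against the 150 mm given. Now lowering the wall sherd.

Call:
{"api": "send_rows", "payload": {
  "xyz": [
    [1, 0, 10],
    [2, 1, 26],
    [4, 2, 44],
    [5, 2, 62],
    [5, 2, 80],
    [5, 2, 96],
    [5, 2, 108],
    [5, 2, 116],
    [5, 2, 121],
    [5, 2, 121]
  ],
  "dr": [
    [0, 0, -0.01],
    [0, 0, -0.022],
    [0, 0, -0.022],
    [0, 0, -0.022],
    [0, 0, -0.022],
    [0, 0, -0.022],
    [0, 0, -0.022],
    [0, 0, -0.022],
    [0, 0, -0.022],
    [0, 0, -0.022]
  ]
}}

```text
time: 6.97
position: [0.4397, -0.3514, 0.0335]
tool_rot: [-3.137, -0.142, 0.002]
ft_force: [-0.5, 0.1, -0.6]
grip_width: 0.505
grip_force: 10.0
```

Call:
{"api": "send_rows", "payload": {
  "xyz": [
    [0, 0, 1],
    [0, 0, 2],
    [0, 0, 3],
    [0, 0, 4],
    [0, 0, 5],
    [0, 0, 6],
    [0, 0, 7],
    [0, 0, 7],
    [0, 0, 7],
    [0, 0, 7]
  ],
  "dr": [
    [0, 0, 0],
    [0, 0, 0],
    [0, 0, 0],
    [0, 0, 0],
    [0, 0, 0],
    [0, 0, 0],
    [0, 0, 0],
    [0, 0, 0],
    [0, 0, 0],
    [0, 0, 0]
  ]
}}

```text
time: 7.8
position: [0.4399, -0.3522, 0.0276]
tool_rot: [3.138, 0.141, -0.0]
ft_force: [-0.0, 0.3, -0.7]
grip_width: 0.508
grip_force: 10.0
```

Run:
```python
from h import *
plan(.4395,-.3526,.028,.088);s=get_state();print(s['ft_force'],s['grip_width']*87)
```

```text
t 7.8 pos [ 0.4399 -0.3522  0.0276] shift [-0.4  0.3  1.6] dr [0.    0.    0.002] q7 -0.97
[-0.00961348  0.32083784 -0.68515394] 44.17346009425178
```

Call:
{"api": "send_rows", "payload": {
  "xyz": [
    [0, 0, 0.3],
    [0, 0, 0.6],
    [0, 0, 0.9],
    [0, 0, 1.2],
    [0, 0, 1.5],
    [0, 0, 1.8],
    [0, 0, 2],
    [0, 0, 2],
    [0, 0, 2],
    [0, 0, 2]
  ],
  "dr": [
    [0, 0, 0],
    [0, 0, 0],
    [0, 0, 0],
    [0, 0, 0],
    [0, 0, 0],
    [0, 0, 0],
    [0, 0, 0],
    [0, 0, 0],
    [0, 0, 0],
    [0, 0, 0]
  ]
}}

```text
time: 8.63
position: [0.44, -0.3522, 0.0259]
tool_rot: [3.138, 0.141, 0.0]
ft_force: [-1.0, 1.5, 4.1]
grip_width: 0.504
grip_force: 10.0
```

Call:
{"api": "send_rows", "payload": {
  "xyz": [
    [0, 0, 0],
    [0, 0, 0],
    [0, 0, 0],
    [0, 0, 0],
    [0, 0, 0],
    [0, 0, 0],
    [0, 0, 0],
    [0, 0, 0],
    [0, 0, 0],
    [0, 0, 0]
  ],
  "dr": [
    [0, 0, 0],
    [0, 0, 0],
    [0, 0, 0],
    [0, 0, 0],
    [0, 0, 0],
    [0, 0, 0],
    [0, 0, 0],
    [0, 0, 0],
    [0, 0, 0],
    [0, 0, 0]
  ],
  "jaw": 58
}}

```text
time: 9.47
position: [0.4399, -0.3522, 0.0255]
tool_rot: [3.138, 0.141, 0.0]
ft_force: [0.2, 0.2, -0.1]
grip_width: 0.665
grip_force: 0.0
```

Call:
{"api": "send_rows", "payload": {
  "xyz": [
    [0, 0, -4],
    [0, 0, -12],
    [0, 0, -24],
    [0, 0, -40],
    [0, 0, -58],
    [0, 0, -76],
    [0, 0, -94],
    [0, 0, -108],
    [0, 0, -116],
    [0, 0, -120]
  ],
  "dr": [
    [0, 0, 0],
    [0, 0, 0],
    [0, 0, 0],
    [0, 0, 0],
    [0, 0, 0],
    [0, 0, 0],
    [0, 0, 0],
    [0, 0, 0],
    [0, 0, 0],
    [0, 0, 0]
  ]
}}

```text
time: 10.3
position: [0.4408, -0.3528, 0.148]
tool_rot: [3.136, 0.141, 0.004]
ft_force: [0.1, -0.0, -0.5]
grip_width: 0.666
grip_force: 0.0
```

Run:
```python
from h import *
get_image('wrist');i,s=snap('wrist','w4')
print(s['position'])
plan(.556,-.1179,.12,.322)
```

```text
[ 0.44065616 -0.35275626  0.14774038]
t 10.4 pos [ 0.4402 -0.3524  0.1465] shift [ 136.3 -223.2   28.4] dr [ 0.001 -0.001 -0.232] q7 -0.92
```

Call:
{"api": "send_rows", "payload": {
  "xyz": [
    [8, -14, 2],
    [24, -40, 5],
    [42, -69, 9],
    [60, -98, 12],
    [78, -128, 16],
    [96, -157, 20],
    [113, -185, 23],
    [126, -207, 26],
    [134, -219, 28],
    [136, -223, 28]
  ],
  "dr": [
    [0, 0, -0.02],
    [0, 0, -0.045],
    [0, 0, -0.07],
    [0, 0, -0.1],
    [0, 0, -0.13],
    [0, 0, -0.16],
    [0, 0, -0.19],
    [0, 0, -0.22],
    [0, 0, -0.232],
    [0, 0, -0.232]
  ],
  "jaw": 48
}}

```text
time: 11.23
position: [0.5555, -0.1134, 0.1162]
tool_rot: [-3.097, -0.512, 0.002]
ft_force: [-0.4, -0.4, -0.4]
grip_width: 0.558
grip_force: 0.0
```

Run:
```python
from h import *
get_image('wrist');i,s=snap('wrist','w5')
for z in(.022,):
  o,p,wh,y=seg('w5',(.556,-.1179),z,k=80);print(p,wh,y)
plan(.556,-.1179,.0265,.322)
cv2.imwrite('pics/w5o.png',np.hstack([cv2.resize(o,(400,400)),cv2.resize(rectify(*((lambda a:(a[0],'wrist',a[1]))(load('w4'))),.36,.56,-.45,-.25,.02,2000),(400,400))]))
```

```text
[ 0.55775    -0.11740001] [58.97647095 43.79753876] 0.32175088
t 11.3 pos [ 0.5549 -0.1172  0.1168] shift [ 0.9  1.  92.3] dr [-0.001  0.001  0.001] q7 -1.22
```

View pics/w5o.png

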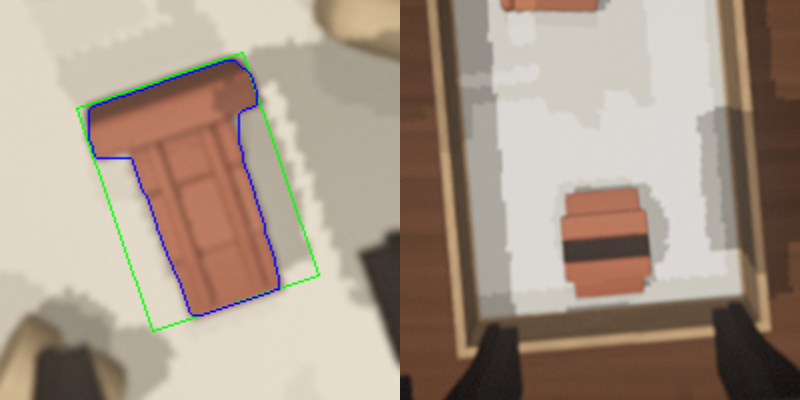

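The left panel shows the handle squarely framed between the fingers. The right panel shows the wall sherd flat in its box at about (605,243), with room between it and the kept sherd.

Call:
{"api": "send_rows", "payload": {
  "xyz": [
    [0, 0, 8],
    [1, 1, 20],
    [1, 1, 33],
    [1, 1, 46],
    [1, 1, 58],
    [1, 1, 70],
    [1, 1, 80],
    [1, 1, 87],
    [1, 1, 92],
    [1, 1, 92]
  ],
  "dr": [
    [0, 0, 0],
    [0, 0, 0],
    [0, 0, 0],
    [0, 0, 0],
    [0, 0, 0],
    [0, 0, 0],
    [0, 0, 0],
    [0, 0, 0],
    [0, 0, 0],
    [0, 0, 0]
  ]
}}

```text
time: 12.17
position: [0.556, -0.1183, 0.0243]
tool_rot: [-3.1, -0.504, 0.003]
ft_force: [0.2, 0.6, 0.1]
grip_width: 0.546
grip_force: 0.0
```

Call:
{"api": "send_rows", "payload": {
  "xyz": [
    [0, 0, 0],
    [0, 0, 0],
    [0, 0, 0],
    [0, 0, 0],
    [0, 0, 0],
    [0, 0, 0],
    [0, 0, 0],
    [0, 0, 0],
    [0, 0, 0],
    [0, 0, 0]
  ],
  "dr": [
    [0, 0, 0],
    [0, 0, 0],
    [0, 0, 0],
    [0, 0, 0],
    [0, 0, 0],
    [0, 0, 0],
    [0, 0, 0],
    [0, 0, 0],
    [0, 0, 0],
    [0, 0, 0]
  ],
  "jaw": 18,
  "grip_force": 10
}}

```text
time: 13.0
position: [0.5571, -0.1186, 0.026]
tool_rot: [3.101, 0.503, 0.001]
ft_force: [0.3, -0.4, 4.3]
grip_width: 0.319
grip_force: 10.0
```

Call:
{"api": "send_rows", "payload": {
  "xyz": [
    [0, 0, -3],
    [0, 0, -9],
    [0, 0, -18],
    [0, 0, -30],
    [0, 0, -44],
    [0, 0, -60],
    [0, 0, -76],
    [0, 0, -90],
    [0, 0, -97],
    [0, 0, -100]
  ],
  "dr": [
    [0, 0, 0],
    [0, 0, 0],
    [0, 0, 0],
    [0, 0, 0],
    [0, 0, 0],
    [0, 0, 0],
    [0, 0, 0],
    [0, 0, 0],
    [0, 0, 0],
    [0, 0, 0]
  ]
}}

```text
time: 13.83
position: [0.5576, -0.1187, 0.1277]
tool_rot: [3.099, 0.503, 0.004]
ft_force: [-0.1, 0.4, -0.6]
grip_width: 0.324
grip_force: 10.0
```

Run:
```python
from h import *
plan(.507,-.3465,.13,.088);print(get_state()['ft_force'])
```

```text
t 13.8 pos [ 0.5576 -0.1187  0.1277] shift [-1.201e+02  2.001e+02 -2.000e-01] dr [ 0.002 -0.003  0.234] q7 -1.21
[-0.14667954  0.44345395 -0.62285726]
```

Call:
{"api": "send_rows", "payload": {
  "xyz": [
    [-7, 12, 0],
    [-20, 34, 0],
    [-36, 60, 0],
    [-52, 87, 0],
    [-68, 113, 0],
    [-84, 140, 0],
    [-99, 165, 0],
    [-110, 184, 0],
    [-116, 196, 0],
    [-118, 200, 0]
  ],
  "dr": [
    [0, 0, 0.02],
    [0, 0, 0.045],
    [0, 0, 0.07],
    [0, 0, 0.1],
    [0, 0, 0.13],
    [0, 0, 0.16],
    [0, 0, 0.19],
    [0, 0, 0.22],
    [0, 0, 0.234],
    [0, 0, 0.234]
  ]
}}

```text
time: 14.67
position: [0.5063, -0.3487, 0.1247]
tool_rot: [3.139, 0.13, -0.002]
ft_force: [0.3, -0.9, -0.2]
grip_width: 0.319
grip_force: 10.0
```

Run:
```python
from h import *
get_image('wrist')
plan(.509,-.3464,.028,.088)
```

```text
t 14.7 pos [ 0.507  -0.3475  0.1249] shift [ 2.1 -0.9 98.9] dr [-0.     0.001 -0.003] q7 -1.04
```

Target TCP z 0.026; contact came there last time.

Call:
{"api": "send_rows", "payload": {
  "xyz": [
    [0, 0, 8],
    [1, 0, 20],
    [2, 0, 34],
    [2, 0, 48],
    [2, 0, 62],
    [2, 0, 74],
    [2, 0, 84],
    [2, 0, 90],
    [2, 0, 94],
    [2, 0, 95]
  ],
  "dr": [
    [0, 0, 0],
    [0, 0, 0],
    [0, 0, 0],
    [0, 0, 0],
    [0, 0, 0],
    [0, 0, 0],
    [0, 0, 0],
    [0, 0, 0],
    [0, 0, 0],
    [0, 0, 0]
  ]
}}

```text
time: 15.55
position: [0.5097, -0.3453, 0.0298]
tool_rot: [-3.138, -0.138, 0.001]
ft_force: [0.3, -0.6, -0.5]
grip_width: 0.318
grip_force: 10.0
```

Call:
{"api": "send_rows", "payload": {
  "xyz": [
    [0, 0, 0.5],
    [0, 0, 1],
    [0, 0, 1.5],
    [0, 0, 2],
    [0, 0, 2.5],
    [0, 0, 3],
    [0, 0, 3],
    [0, 0, 3],
    [0, 0, 3],
    [0, 0, 3]
  ],
  "dr": [
    [0, 0, 0],
    [0, 0, 0],
    [0, 0, 0],
    [0, 0, 0],
    [0, 0, 0],
    [0, 0, 0],
    [0, 0, 0],
    [0, 0, 0],
    [0, 0, 0],
    [0, 0, 0]
  ]
}}

```text
time: 16.38
position: [0.51, -0.3454, 0.0276]
tool_rot: [3.138, 0.138, 0.0]
ft_force: [-0.1, 0.0, -0.1]
grip_width: 0.319
grip_force: 10.0
```

Call:
{"api": "send_rows", "payload": {
  "xyz": [
    [0, 0, 0.4],
    [0, 0, 0.8],
    [0, 0, 1.2],
    [0, 0, 1.6],
    [0, 0, 2],
    [0, 0, 2],
    [0, 0, 2],
    [0, 0, 2],
    [0, 0, 2],
    [0, 0, 2]
  ],
  "dr": [
    [0, 0, 0],
    [0, 0, 0],
    [0, 0, 0],
    [0, 0, 0],
    [0, 0, 0],
    [0, 0, 0],
    [0, 0, 0],
    [0, 0, 0],
    [0, 0, 0],
    [0, 0, 0]
  ]
}}

```text
time: 17.22
position: [0.51, -0.3454, 0.0261]
tool_rot: [3.138, 0.138, 0.0]
ft_force: [-2.7, 1.9, 5.3]
grip_width: 0.319
grip_force: 10.0
```

Call:
{"api": "send_rows", "payload": {
  "xyz": [
    [0, 0, 0],
    [0, 0, 0],
    [0, 0, 0],
    [0, 0, 0],
    [0, 0, 0],
    [0, 0, 0],
    [0, 0, 0],
    [0, 0, 0],
    [0, 0, 0],
    [0, 0, 0]
  ],
  "dr": [
    [0, 0, 0],
    [0, 0, 0],
    [0, 0, 0],
    [0, 0, 0],
    [0, 0, 0],
    [0, 0, 0],
    [0, 0, 0],
    [0, 0, 0],
    [0, 0, 0],
    [0, 0, 0]
  ],
  "jaw": 46
}}

```text
time: 18.05
position: [0.51, -0.3454, 0.0256]
tool_rot: [3.138, 0.138, 0.0]
ft_force: [0.1, -0.0, -0.3]
grip_width: 0.525
grip_force: 0.0
```

Call:
{"api": "send_rows", "payload": {
  "xyz": [
    [0, 0, -4],
    [0, 0, -12],
    [0, 0, -24],
    [0, 0, -40],
    [0, 0, -58],
    [0, 0, -76],
    [0, 0, -94],
    [0, 0, -108],
    [0, 0, -116],
    [0, 0, -120]
  ],
  "dr": [
    [0, 0, 0],
    [0, 0, 0],
    [0, 0, 0],
    [0, 0, 0],
    [0, 0, 0],
    [0, 0, 0],
    [0, 0, 0],
    [0, 0, 0],
    [0, 0, 0],
    [0, 0, 0]
  ]
}}

```text
time: 18.88
position: [0.5109, -0.3459, 0.1482]
tool_rot: [3.136, 0.138, 0.004]
ft_force: [0.9, -1.1, 0.0]
grip_width: 0.536
grip_force: 0.0
```

Run:
```python
from h import *
get_image('wrist');i,s=snap('wrist','w6')
plan(.4924,-.0739,.12,-.51)
```

```text
t 19.0 pos [ 0.5103 -0.3456  0.1466] shift [   6.  -272.3   28.2] dr [ 0.001 -0.001  0.598] q7 -1.04
```

Call:
{"api": "send_rows", "payload": {
  "xyz": [
    [0, -18, 2],
    [1, -48, 5],
    [2, -83, 9],
    [3, -118, 12],
    [4, -153, 16],
    [5, -188, 20],
    [5, -222, 24],
    [6, -250, 27],
    [6, -268, 28],
    [6, -272, 28]
  ],
  "dr": [
    [0, 0, 0.04],
    [0, 0, 0.11],
    [0, 0, 0.19],
    [0, 0, 0.27],
    [0, 0, 0.35],
    [0, 0, 0.43],
    [0, 0, 0.5],
    [0, 0, 0.56],
    [0, 0, 0.59],
    [0, 0, 0.598]
  ],
  "jaw": 48
}}

```text
time: 19.82
position: [0.4908, -0.0695, 0.1164]
tool_rot: [-3.041, 0.785, 0.004]
ft_force: [0.5, 0.0, -0.6]
grip_width: 0.551
grip_force: 0.0
```

Run:
```python
from h import *
get_image('wrist');i,s=snap('wrist','w7')
o,p,wh,y=seg('w7',(.4924,-.0739),.022,k=55);print(p,wh,y)
plan(.4924,-.0739,.0265,-.51)
cv2.imwrite('pics/w7o.png',np.hstack([cv2.resize(o,(400,400)),cv2.resize(rectify(*((lambda a:(a[0],'wrist',a[1]))(load('w6'))),.42,.64,-.46,-.24,.02,2000),(400,400))]))
```

```text
[ 0.49241829 -0.07381464] [30.59153748 59.3344841 ] -0.5095922
t 19.9 pos [ 0.4916 -0.0734  0.117 ] shift [ 1.   0.  92.5] dr [0.001 0.001 0.002] q7 -2.04
```

View pics/w7o.png

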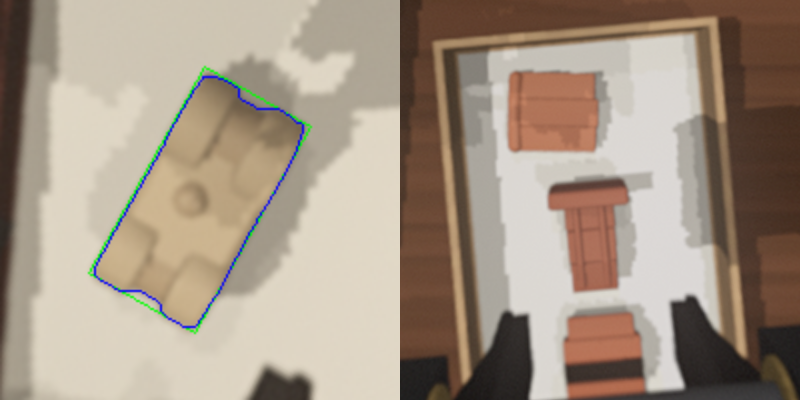

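Left panel: the knucklebone measures 30.6 x 59.3 mm and is centred under the tool. Right panel: the three sherds lie apart in the box, at (555,110), (592,240) and (605,350). I'm narrowing the jaw to clear the tray wall.

Call:
{"api": "send_rows", "payload": {
  "xyz": [
    [0, 0, 8],
    [1, 0, 20],
    [1, 0, 33],
    [1, 0, 46],
    [1, 0, 58],
    [1, 0, 70],
    [1, 0, 80],
    [1, 0, 87],
    [1, 0, 92],
    [1, 0, 92]
  ],
  "dr": [
    [0, 0, 0],
    [0, 0, 0],
    [0, 0, 0],
    [0, 0, 0],
    [0, 0, 0],
    [0, 0, 0],
    [0, 0, 0],
    [0, 0, 0],
    [0, 0, 0],
    [0, 0, 0]
  ],
  "jaw": 42
}}

```text
time: 20.75
position: [0.4923, -0.0743, 0.0244]
tool_rot: [-3.04, 0.793, 0.003]
ft_force: [0.2, -0.2, -0.1]
grip_width: 0.481
grip_force: 0.0
```

Call:
{"api": "send_rows", "payload": {
  "xyz": [
    [0, 0, 0],
    [0, 0, 0],
    [0, 0, 0],
    [0, 0, 0],
    [0, 0, 0],
    [0, 0, 0],
    [0, 0, 0],
    [0, 0, 0],
    [0, 0, 0],
    [0, 0, 0]
  ],
  "dr": [
    [0, 0, 0],
    [0, 0, 0],
    [0, 0, 0],
    [0, 0, 0],
    [0, 0, 0],
    [0, 0, 0],
    [0, 0, 0],
    [0, 0, 0],
    [0, 0, 0],
    [0, 0, 0]
  ],
  "jaw": 18,
  "grip_force": 10
}}

```text
time: 21.58
position: [0.4936, -0.0745, 0.0261]
tool_rot: [3.04, -0.793, 0.002]
ft_force: [0.1, -0.1, 5.1]
grip_width: 0.339
grip_force: 10.0
```

Call:
{"api": "send_rows", "payload": {
  "xyz": [
    [0, 0, -3],
    [0, 0, -9],
    [0, 0, -18],
    [0, 0, -32],
    [0, 0, -48],
    [0, 0, -66],
    [0, 0, -86],
    [0, 0, -106],
    [0, 0, -122],
    [0, 0, -130]
  ],
  "dr": [
    [0, 0, 0],
    [0, 0, 0],
    [0, 0, 0],
    [0, 0, 0],
    [0, 0, 0],
    [0, 0, 0],
    [0, 0, 0],
    [0, 0, 0],
    [0, 0, 0],
    [0, 0, 0]
  ]
}}

```text
time: 22.42
position: [0.494, -0.0745, 0.1583]
tool_rot: [3.04, -0.793, 0.006]
ft_force: [-0.0, -0.5, 0.1]
grip_width: 0.343
grip_force: 10.0
```

Run:
```python
from h import *
plan(.489,.339,.16,.055);print(get_state()['ft_force'])
```

```text
t 22.4 pos [ 0.494  -0.0745  0.1583] shift [-2.062e+02 -3.584e+02 -2.000e-01] dr [ 0.    -0.004 -0.565] q7 -2.02
[-0.02119492 -0.54199382  0.09250329]
```

Call:
{"api": "send_rows", "payload": {
  "xyz": [
    [-6, -10, 0],
    [-16, -28, 0],
    [-29, -50, 0],
    [-42, -73, 0],
    [-55, -96, 0],
    [-68, -118, 0],
    [-80, -140, 0],
    [-91, -158, 0],
    [-99, -172, 0],
    [-103, -179, 0]
  ],
  "dr": [
    [0, 0, 0],
    [0, 0, 0],
    [0, 0, 0],
    [0, 0, 0],
    [0, 0, 0],
    [0, 0, 0],
    [0, 0, 0],
    [0, 0, 0],
    [0, 0, 0],
    [0, 0, 0]
  ]
}}

```text
time: 23.25
position: [0.4888, 0.1357, 0.1545]
tool_rot: [-3.041, 0.786, 0.004]
ft_force: [-0.6, 0.5, 0.1]
grip_width: 0.346
grip_force: 10.0
```

Call:
{"api": "send_rows", "payload": {
  "xyz": [
    [-6, -10, 0],
    [-16, -28, 0],
    [-29, -50, 0],
    [-42, -73, 0],
    [-55, -96, 0],
    [-68, -118, 0],
    [-80, -140, 0],
    [-91, -158, 0],
    [-99, -172, 0],
    [-103, -179, 0]
  ],
  "dr": [
    [0, 0, -0.06],
    [0, 0, -0.12],
    [0, 0, -0.18],
    [0, 0, -0.24],
    [0, 0, -0.3],
    [0, 0, -0.36],
    [0, 0, -0.42],
    [0, 0, -0.48],
    [0, 0, -0.54],
    [0, 0, -0.565]
  ]
}}

```text
time: 24.08
position: [0.4865, 0.3409, 0.1546]
tool_rot: [-3.139, -0.094, 0.003]
ft_force: [-0.1, 0.6, -0.6]
grip_width: 0.347
grip_force: 10.0
```

Run:
```python
from h import *
get_image('wrist');i,s=snap('wrist','w8')
print(s['position'],s['tool_rot'],s['grip_width']*87)
o=rectify(i,'wrist',s,.35,.64,.05,.44,.032,2000)
cv2.imwrite('pics/w8o.png',o)
```

```text
[0.48641257 0.34153636 0.1547066 ] [-3.13844981e+00 -9.45276346e-02  3.03759751e-03] 29.73994540537538
```

View pics/w8o.png

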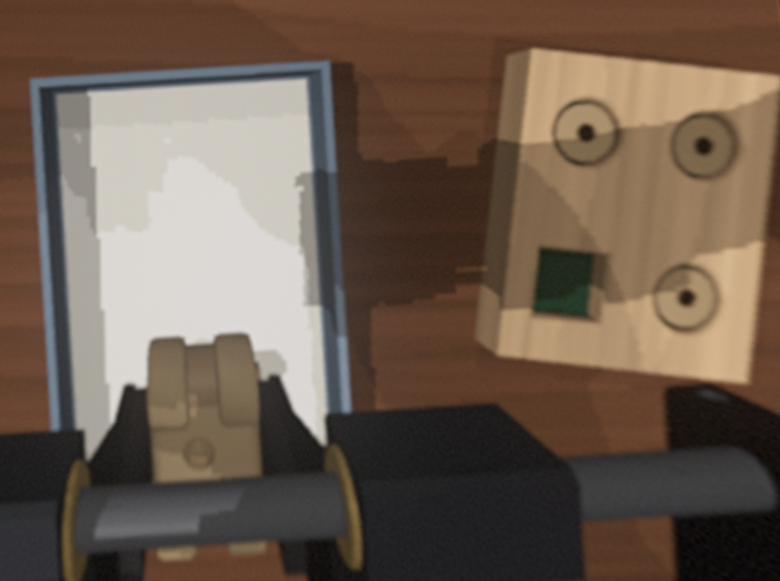

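The bone box spans (31,80) to (331,61), so it is 150 mm wide, centred at (0.490, 0.343) with a yaw of about 0.06. The well is at (568,283). The knucklebone goes in the slot at +72.

Run:
```python
from h import *
plan(.5633,.347,.03,.06)
a=cv2.imread('pics/top.png')
i=rectify(a,'top',None,.36,.50,.27,.41,.02,2000)
h=cv2.cvtColor(i,cv2.COLOR_BGR2HSV);m=((h[...,1]>60)&(h[...,0]<25)).astype(np.uint8)
n,l,st,ce=cv2.connectedComponentsWithStats(m);j=1+np.argmax(st[1:,4]);u,v,w,hh=st[j,:4];print('kept bone x',.5-(v+hh)/2000,.5-v/2000,'y',.41-(u+w)/2000,.41-u/2000)
```

```text
t 24.2 pos [0.4869 0.3398 0.1547] shift [ 77.   -2.9 126.6] dr [-0.     0.002 -0.003] q7 -2.39
kept bone x 0.36 0.3785 y 0.26999999999999996 0.41
```

Call:
{"api": "send_rows", "payload": {
  "xyz": [
    [8, 0, 0],
    [24, -1, 0],
    [42, -2, 2],
    [58, -3, 8],
    [70, -3, 18],
    [76, -3, 32],
    [77, -3, 48],
    [77, -3, 62],
    [77, -3, 72],
    [77, -3, 76]
  ],
  "dr": [
    [0, 0, 0],
    [0, 0, 0],
    [0, 0, 0],
    [0, 0, 0],
    [0, 0, 0],
    [0, 0, 0],
    [0, 0, 0],
    [0, 0, 0],
    [0, 0, 0],
    [0, 0, 0]
  ]
}}

```text
time: 25.02
position: [0.5628, 0.3448, 0.0767]
tool_rot: [3.138, 0.087, -0.006]
ft_force: [-0.0, 0.8, -1.3]
grip_width: 0.346
grip_force: 10.0
```

Call:
{"api": "send_rows", "payload": {
  "xyz": [
    [0, 0, 6],
    [0, 0, 15],
    [0, 0, 24],
    [0, 0, 32],
    [0, 0, 39],
    [0, 0, 44],
    [0, 0, 47],
    [0, 0, 48],
    [0, 0, 48],
    [0, 0, 48]
  ],
  "dr": [
    [0, 0, 0],
    [0, 0, 0],
    [0, 0, 0],
    [0, 0, 0],
    [0, 0, 0],
    [0, 0, 0],
    [0, 0, 0],
    [0, 0, 0],
    [0, 0, 0],
    [0, 0, 0]
  ]
}}

```text
time: 25.85
position: [0.565, 0.346, 0.0318]
tool_rot: [-3.14, -0.086, -0.001]
ft_force: [-0.5, 0.3, -0.5]
grip_width: 0.345
grip_force: 10.0
```

Run:
```python
from h import *
plan(.5633,.347,.028,.06);print(get_state()['ft_force'])
```

```text
t 25.9 pos [0.565  0.346  0.0318] shift [-1.6 -1.1  5.8] dr [-0.    -0.    -0.005] q7 -2.42
[-0.54008776  0.28583802 -0.45984021]
```

Call:
{"api": "send_rows", "payload": {
  "xyz": [
    [0, 0, 1],
    [-1, -1, 2],
    [-1, -1, 3],
    [-1, -1, 3.7],
    [-1, -1, 4.4],
    [-1, -1, 5],
    [-1, -1, 5.5],
    [-1, -1, 6],
    [-1, -1, 6],
    [-1, -1, 6]
  ],
  "dr": [
    [0, 0, 0],
    [0, 0, 0],
    [0, 0, 0],
    [0, 0, 0],
    [0, 0, 0],
    [0, 0, 0],
    [0, 0, 0],
    [0, 0, 0],
    [0, 0, 0],
    [0, 0, 0]
  ]
}}

```text
time: 26.68
position: [0.5637, 0.3467, 0.0262]
tool_rot: [3.14, 0.086, 0.0]
ft_force: [-2.0, -1.6, 6.4]
grip_width: 0.342
grip_force: 10.0
```

Call:
{"api": "send_rows", "payload": {
  "xyz": [
    [0, 0, 0],
    [0, 0, 0],
    [0, 0, 0],
    [0, 0, 0],
    [0, 0, 0],
    [0, 0, 0],
    [0, 0, 0],
    [0, 0, 0],
    [0, 0, 0],
    [0, 0, 0]
  ],
  "dr": [
    [0, 0, 0],
    [0, 0, 0],
    [0, 0, 0],
    [0, 0, 0],
    [0, 0, 0],
    [0, 0, 0],
    [0, 0, 0],
    [0, 0, 0],
    [0, 0, 0],
    [0, 0, 0]
  ],
  "jaw": 46
}}

```text
time: 27.52
position: [0.5637, 0.3467, 0.0255]
tool_rot: [3.14, 0.086, -0.0]
ft_force: [-0.1, 0.2, -0.0]
grip_width: 0.529
grip_force: 0.0
```

Call:
{"api": "send_rows", "payload": {
  "xyz": [
    [0, 0, -4],
    [0, 0, -12],
    [0, 0, -24],
    [0, 0, -40],
    [0, 0, -58],
    [0, 0, -76],
    [0, 0, -94],
    [0, 0, -108],
    [0, 0, -116],
    [0, 0, -120]
  ],
  "dr": [
    [0, 0, 0],
    [0, 0, 0],
    [0, 0, 0],
    [0, 0, 0],
    [0, 0, 0],
    [0, 0, 0],
    [0, 0, 0],
    [0, 0, 0],
    [0, 0, 0],
    [0, 0, 0]
  ]
}}

```text
time: 28.35
position: [0.5643, 0.3474, 0.1479]
tool_rot: [-3.139, -0.086, -0.004]
ft_force: [-0.3, 0.1, 0.3]
grip_width: 0.53
grip_force: 0.0
```

Run:
```python
from h import *
get_image('wrist');i,s=snap('wrist','w9')
plan(.6242,-.1714,.13,-.253)
```

```text
t 28.4 pos [0.5639 0.3469 0.1463] shift [ 31.9 520.8  18.2] dr [-0.    -0.001  0.308] q7 -2.36
```

Call:
{"api": "send_rows", "payload": {
  "xyz": [
    [1, 16, 0],
    [2, 42, 0],
    [4, 76, 0],
    [6, 110, 0],
    [8, 145, 0],
    [10, 180, 0],
    [12, 212, 0],
    [14, 238, 0],
    [16, 255, 0],
    [16, 260, 0]
  ],
  "dr": [
    [0, 0, 0],
    [0, 0, 0],
    [0, 0, 0],
    [0, 0, 0],
    [0, 0, 0],
    [0, 0, 0],
    [0, 0, 0],
    [0, 0, 0],
    [0, 0, 0],
    [0, 0, 0]
  ]
}}

```text
time: 29.28
position: [0.594, 0.0828, 0.144]
tool_rot: [3.138, 0.076, -0.004]
ft_force: [-0.1, -0.2, -0.4]
grip_width: 0.53
grip_force: 0.0
```

Call:
{"api": "send_rows", "payload": {
  "xyz": [
    [1, 16, 2],
    [2, 42, 4],
    [4, 76, 6],
    [6, 110, 8],
    [8, 145, 10],
    [10, 180, 12],
    [12, 212, 14],
    [14, 238, 16],
    [16, 255, 18],
    [16, 261, 18]
  ],
  "dr": [
    [0, 0, 0.02],
    [0, 0, 0.05],
    [0, 0, 0.09],
    [0, 0, 0.13],
    [0, 0, 0.17],
    [0, 0, 0.21],
    [0, 0, 0.25],
    [0, 0, 0.28],
    [0, 0, 0.3],
    [0, 0, 0.308]
  ]
}}

```text
time: 30.12
position: [0.6239, -0.1748, 0.1264]
tool_rot: [3.115, -0.403, -0.002]
ft_force: [-1.4, -0.2, 0.0]
grip_width: 0.529
grip_force: 0.0
```

Run:
```python
from h import *
get_image('wrist');i,s=snap('wrist','w10')
o,p,wh,y=seg('w10',(.6242,-.1714),.022,k=55);print(p,wh,y)
plan(.6242,-.1714,.0265,-.253)
cv2.imwrite('pics/w10o.png',np.hstack([cv2.resize(o,(400,400)),cv2.resize(rectify(*((lambda a:(a[0],'wrist',a[1]))(load('w9'))),.46,.66,.24,.44,.02,2000),(400,400))]))
```

```text
[ 0.62387842 -0.17173092] [33.72159958 68.92475891] -0.26060247
t 30.2 pos [ 0.6242 -0.1714  0.127 ] shift [1.000e-01 0.000e+00 1.025e+02] dr [-0.001  0.001 -0.001] q7 -1.78
```

View pics/w10o.png

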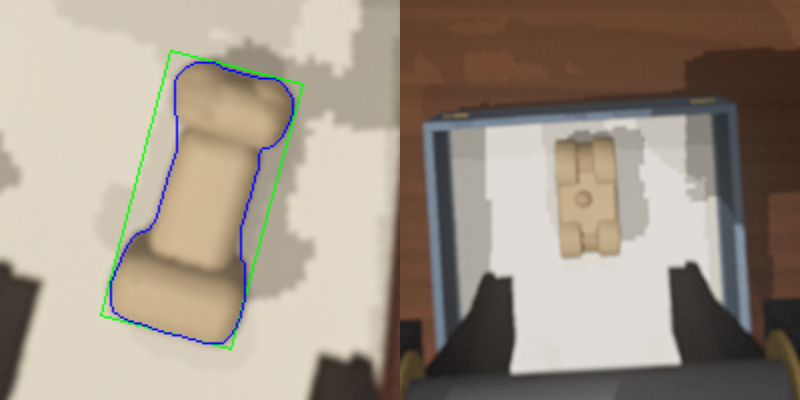

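Left panel: the toe bone is centred, with its waist at about (205,200). Right panel: the knucklebone lies flat at the far end of the bone box, at about (587,197).

Call:
{"api": "send_rows", "payload": {
  "xyz": [
    [0, 0, 8],
    [0, 0, 20],
    [0, 0, 34],
    [0, 0, 48],
    [0, 0, 62],
    [0, 0, 76],
    [0, 0, 88],
    [0, 0, 97],
    [0, 0, 102],
    [0, 0, 102]
  ],
  "dr": [
    [0, 0, 0],
    [0, 0, 0],
    [0, 0, 0],
    [0, 0, 0],
    [0, 0, 0],
    [0, 0, 0],
    [0, 0, 0],
    [0, 0, 0],
    [0, 0, 0],
    [0, 0, 0]
  ],
  "jaw": 42
}}

```text
time: 31.05
position: [0.6234, -0.1716, 0.024]
tool_rot: [-3.116, 0.397, 0.003]
ft_force: [-0.6, -0.9, -0.8]
grip_width: 0.489
grip_force: 0.0
```

Call:
{"api": "send_rows", "payload": {
  "xyz": [
    [0, 0, 0],
    [0, 0, 0],
    [0, 0, 0],
    [0, 0, 0],
    [0, 0, 0],
    [0, 0, 0],
    [0, 0, 0],
    [0, 0, 0],
    [0, 0, 0],
    [0, 0, 0]
  ],
  "dr": [
    [0, 0, 0],
    [0, 0, 0],
    [0, 0, 0],
    [0, 0, 0],
    [0, 0, 0],
    [0, 0, 0],
    [0, 0, 0],
    [0, 0, 0],
    [0, 0, 0],
    [0, 0, 0]
  ],
  "jaw": 12,
  "grip_force": 10
}}

```text
time: 31.88
position: [0.6247, -0.1719, 0.0263]
tool_rot: [3.116, -0.397, 0.002]
ft_force: [-0.7, 0.1, 6.8]
grip_width: 0.255
grip_force: 9.9
```

Call:
{"api": "send_rows", "payload": {
  "xyz": [
    [0, 0, -3],
    [0, 0, -9],
    [0, 0, -18],
    [0, 0, -32],
    [0, 0, -48],
    [0, 0, -66],
    [0, 0, -86],
    [0, 0, -106],
    [0, 0, -122],
    [0, 0, -130]
  ],
  "dr": [
    [0, 0, 0],
    [0, 0, 0],
    [0, 0, 0],
    [0, 0, 0],
    [0, 0, 0],
    [0, 0, 0],
    [0, 0, 0],
    [0, 0, 0],
    [0, 0, 0],
    [0, 0, 0]
  ]
}}

```text
time: 32.72
position: [0.6256, -0.1717, 0.1595]
tool_rot: [3.116, -0.396, 0.007]
ft_force: [0.4, -0.3, -0.3]
grip_width: 0.252
grip_force: 9.9
```

Run:
```python
from h import *
plan(.49,.3426,.16,.06);print(get_state()['ft_force'])
```

```text
t 32.7 pos [ 0.6256 -0.1717  0.1595] shift [-2.601e+02 -4.640e+02  1.000e-01] dr [ 0.001 -0.005 -0.313] q7 -1.77
[ 0.36614738 -0.27922842 -0.31228446]
```

Run:
```python
from h import *
print(ray('top',np.array([[186,331],[205,332],[203,363],[184,362]])*.64,.025).round(4))
```

```text
[[0.451  0.3366 0.025 ]
 [0.4502 0.3043 0.025 ]
 [0.3974 0.3046 0.025 ]
 [0.3982 0.3368 0.025 ]]
```

Call:
{"api": "send_rows", "payload": {
  "xyz": [
    [-8, -14, 0],
    [-21, -37, 0],
    [-38, -67, 0],
    [-55, -98, 0],
    [-72, -129, 0],
    [-90, -160, 0],
    [-106, -189, 0],
    [-119, -212, 0],
    [-127, -227, 0],
    [-130, -232, 0]
  ],
  "dr": [
    [0, 0, 0],
    [0, 0, 0],
    [0, 0, 0],
    [0, 0, 0],
    [0, 0, 0],
    [0, 0, 0],
    [0, 0, 0],
    [0, 0, 0],
    [0, 0, 0],
    [0, 0, 0]
  ]
}}

```text
time: 33.55
position: [0.5538, 0.0907, 0.1549]
tool_rot: [-3.117, 0.386, 0.003]
ft_force: [0.4, 0.8, -0.1]
grip_width: 0.249
grip_force: 9.9
```

Call:
{"api": "send_rows", "payload": {
  "xyz": [
    [-8, -14, 0],
    [-21, -37, 0],
    [-38, -67, 0],
    [-55, -98, 0],
    [-72, -129, 0],
    [-90, -160, 0],
    [-106, -189, 0],
    [-119, -212, 0],
    [-127, -227, 0],
    [-130, -232, 0]
  ],
  "dr": [
    [0, 0, -0.02],
    [0, 0, -0.05],
    [0, 0, -0.09],
    [0, 0, -0.13],
    [0, 0, -0.17],
    [0, 0, -0.21],
    [0, 0, -0.25],
    [0, 0, -0.28],
    [0, 0, -0.31],
    [0, 0, -0.313]
  ]
}}

```text
time: 34.38
position: [0.4866, 0.3459, 0.1552]
tool_rot: [-3.138, -0.102, 0.002]
ft_force: [0.5, 0.2, -0.8]
grip_width: 0.255
grip_force: 9.9
```

Run:
```python
from h import *
get_image('wrist');i,s=snap('wrist','w11')
plan(.49,.3426,.03,.06);print(s['grip_width']*87)
```

```text
t 34.5 pos [0.488  0.3431 0.155 ] shift [  2.1   0.6 127. ] dr [0.    0.001 0.001] q7 -2.4
22.038705186441973
```

The kept bone occupies x 0.396 to 0.453 and y 0.305 to 0.337; the knucklebone starts at x about 0.532. The toe bone therefore goes at (0.493, 0.358), clear of both.

Call:
{"api": "send_rows", "payload": {
  "xyz": [
    [2, -5, 6],
    [4, -10, 18],
    [6, -15, 34],
    [6, -15, 52],
    [6, -15, 70],
    [6, -15, 87],
    [6, -15, 102],
    [6, -15, 112],
    [6, -15, 119],
    [6, -15, 121]
  ],
  "dr": [
    [0, 0, 0],
    [0, 0, 0],
    [0, 0, 0],
    [0, 0, 0],
    [0, 0, 0],
    [0, 0, 0],
    [0, 0, 0],
    [0, 0, 0],
    [0, 0, 0],
    [0, 0, 0]
  ]
}}

```text
time: 35.32
position: [0.4935, 0.3571, 0.033]
tool_rot: [3.139, 0.093, -0.003]
ft_force: [-0.6, 0.5, -0.3]
grip_width: 0.251
grip_force: 9.9
```

Call:
{"api": "send_rows", "payload": {
  "xyz": [
    [0, 0, 1],
    [0, 0, 2],
    [0, 0, 3],
    [0, 0, 3.8],
    [0, 0, 4.6],
    [0, 0, 5.4],
    [0, 0, 6.2],
    [0, 0, 7],
    [0, 0, 7],
    [0, 0, 7]
  ],
  "dr": [
    [0, 0, 0],
    [0, 0, 0],
    [0, 0, 0],
    [0, 0, 0],
    [0, 0, 0],
    [0, 0, 0],
    [0, 0, 0],
    [0, 0, 0],
    [0, 0, 0],
    [0, 0, 0]
  ]
}}

```text
time: 36.15
position: [0.4938, 0.3579, 0.0275]
tool_rot: [3.14, 0.094, -0.0]
ft_force: [-0.8, -1.2, -0.9]
grip_width: 0.255
grip_force: 9.9
```

Call:
{"api": "send_rows", "payload": {
  "xyz": [
    [0, 0, 0.4],
    [0, 0, 0.8],
    [0, 0, 1.2],
    [0, 0, 1.5],
    [0, 0, 1.8],
    [0, 0, 1.8],
    [0, 0, 1.8],
    [0, 0, 1.8],
    [0, 0, 1.8],
    [0, 0, 1.8]
  ],
  "dr": [
    [0, 0, 0],
    [0, 0, 0],
    [0, 0, 0],
    [0, 0, 0],
    [0, 0, 0],
    [0, 0, 0],
    [0, 0, 0],
    [0, 0, 0],
    [0, 0, 0],
    [0, 0, 0]
  ]
}}

```text
time: 36.98
position: [0.4938, 0.358, 0.0263]
tool_rot: [3.14, 0.094, 0.0]
ft_force: [-1.1, -1.5, 5.3]
grip_width: 0.254
grip_force: 9.9
```

Call:
{"api": "send_rows", "payload": {
  "xyz": [
    [0, 0, 0],
    [0, 0, 0],
    [0, 0, 0],
    [0, 0, 0],
    [0, 0, 0],
    [0, 0, 0],
    [0, 0, 0],
    [0, 0, 0],
    [0, 0, 0],
    [0, 0, 0]
  ],
  "dr": [
    [0, 0, 0],
    [0, 0, 0],
    [0, 0, 0],
    [0, 0, 0],
    [0, 0, 0],
    [0, 0, 0],
    [0, 0, 0],
    [0, 0, 0],
    [0, 0, 0],
    [0, 0, 0]
  ],
  "jaw": 44
}}

```text
time: 37.82
position: [0.4938, 0.3579, 0.0257]
tool_rot: [3.14, 0.094, 0.0]
ft_force: [0.8, -0.1, -0.0]
grip_width: 0.504
grip_force: 0.0
```

Call:
{"api": "send_rows", "payload": {
  "xyz": [
    [0, 0, -4],
    [0, 0, -12],
    [0, 0, -24],
    [0, 0, -40],
    [0, 0, -58],
    [0, 0, -76],
    [0, 0, -94],
    [0, 0, -108],
    [0, 0, -116],
    [0, 0, -120]
  ],
  "dr": [
    [0, 0, 0],
    [0, 0, 0],
    [0, 0, 0],
    [0, 0, 0],
    [0, 0, 0],
    [0, 0, 0],
    [0, 0, 0],
    [0, 0, 0],
    [0, 0, 0],
    [0, 0, 0]
  ]
}}

```text
time: 38.65
position: [0.4944, 0.3585, 0.1477]
tool_rot: [-3.139, -0.094, -0.004]
ft_force: [0.3, -0.8, 0.2]
grip_width: 0.509
grip_force: 0.0
```

Run:
```python
from h import *
get_image('wrist');i,s=snap('wrist','w12')
plan(.51,.12,.16,-.109)
```

```text
t 38.8 pos [0.494  0.358  0.1463] shift [  1.8 238.6 -11.8] dr [-0.    -0.001  0.169] q7 -2.43
```

Call:
{"api": "send_rows", "payload": {
  "xyz": [
    [-3, 12, -2],
    [-9, 34, -5],
    [-16, 62, -10],
    [-24, 92, -14],
    [-32, 122, -19],
    [-40, 152, -24],
    [-47, 180, -28],
    [-53, 201, -31],
    [-56, 213, -33],
    [-57, 215, -34]
  ],
  "dr": [
    [0, 0, 0.02],
    [0, 0, 0.04],
    [0, 0, 0.06],
    [0, 0, 0.08],
    [0, 0, 0.1],
    [0, 0, 0.12],
    [0, 0, 0.14],
    [0, 0, 0.16],
    [0, 0, 0.169],
    [0, 0, 0.169]
  ]
}}

```text
time: 39.58
position: [0.4492, 0.1364, 0.1789]
tool_rot: [3.134, -0.179, -0.002]
ft_force: [0.2, 0.1, 0.1]
grip_width: 0.508
grip_force: 0.0
```

Run:
```python
from h import *
get_image('wrist');i,s=snap('wrist','w13')
o=rectify(i,'wrist',s,.44,.54,.09,.19,.022,4000)
hsv=cv2.cvtColor(o,cv2.COLOR_BGR2HSV)
m=((hsv[...,0]>50)&(hsv[...,0]<95)&(hsv[...,1]>60)).astype(np.uint8)
n,l,st,ce=cv2.connectedComponentsWithStats(m);j=1+np.argmax(st[1:,4])
r=cv2.minAreaRect(cv2.findContours((l==j).astype(np.uint8),0,1)[0][0]);print(r,'felt xy at .022',.54-r[0][1]/4000,.19-r[0][0]/4000,'size mm',np.array(r[1])/4)
print(s['position'],s['joint_positions'][6])
b=rectify(*((lambda a:(a[0],'wrist',a[1]))(load('w12'))),.36,.66,.24,.44,.02,1333)
cv2.imwrite('pics/w13o.png',np.hstack([o,b[:400]]))
plan(.6254,-.086,.13,.418)
```

```text
((177.93069458007812, 179.1930694580078), (116.51885223388672, 122.38957977294922), 5.7105937004089355) felt xy at .022 0.4952017326354981 0.14551732635498046 size mm [29.12971306 30.59739494]
[0.44935182 0.13798573 0.17922449] -2.035437097191444Traceback (most recent call last):
  File "<stdin>", line 10, in <module>
    return _nx.concatenate(arrs, 1, dtype=dtype, casting=casting)
           ~~~~~~~~~~~~~~~^^^^^^^^^^^^^^^^^^^^^^^^^^^^^^^^^^^^^^^
ValueError: all the input array dimensions except for the concatenation axis must match exactly, but along dimension 0, the array at index 0 has size 401 and the array at index 1 has size 400
```

Run:
```python
from h import *
i,s=load('w13');o=rectify(i,'wrist',s,.44,.54,.09,.19,.022,4000)
j,t=load('w12');b=rectify(j,'wrist',t,.36,.66,.24,.44,.02,1333)
cv2.imwrite('pics/w13o.png',np.hstack([cv2.resize(o,(400,400)),cv2.resize(b,(266,400))]))
plan(.6254,-.086,.13,.418)
```

```text
t 39.7 pos [0.4495 0.1396 0.1793] shift [199.7 204.9  51.3] dr [ 0.     0.001 -0.528] q7 -2.04
```

View pics/w13o.png

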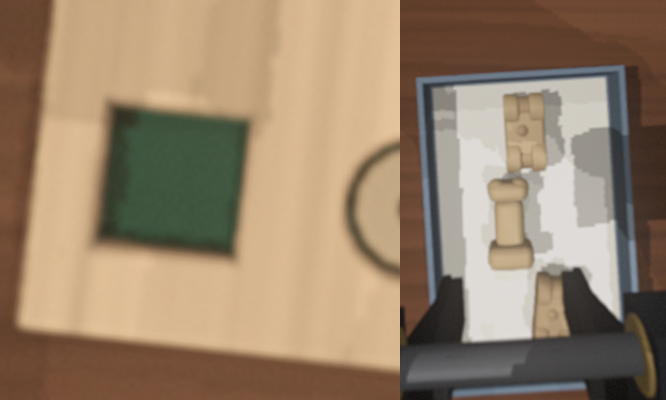

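Left panel: well corners at (110,102), (248,120), (236,256) and (97,242), about 35 mm square, so the well is at (0.495, 0.147) with yaw -0.11. Right panel: the three bones lie apart in the box. Next is the die.

Call:
{"api": "send_rows", "payload": {
  "xyz": [
    [10, 10, 2],
    [32, 32, 6],
    [58, 59, 12],
    [84, 86, 19],
    [110, 113, 26],
    [136, 140, 34],
    [162, 166, 41],
    [184, 188, 47],
    [197, 202, 50],
    [200, 205, 51]
  ],
  "dr": [
    [0, 0, -0.04],
    [0, 0, -0.1],
    [0, 0, -0.17],
    [0, 0, -0.24],
    [0, 0, -0.31],
    [0, 0, -0.38],
    [0, 0, -0.44],
    [0, 0, -0.5],
    [0, 0, -0.525],
    [0, 0, -0.528]
  ],
  "jaw": 42
}}

```text
time: 40.52
position: [0.6277, -0.0883, 0.1261]
tool_rot: [-3.072, -0.649, 0.002]
ft_force: [-0.9, -1.2, 0.2]
grip_width: 0.482
grip_force: 0.0
```

Run:
```python
from h import *
get_image('wrist');get_image('wrist');i,s=snap('wrist','w14')
o,p,wh,y=seg('w14',(.6254,-.086),.032,k=60);print(p,wh,y)
plan(.6254,-.086,.035,.418)
```

```text
[ 0.63005    -0.08355001] [31.97577095 27.5036335 ] 0.46364748
t 40.7 pos [ 0.626  -0.0831  0.1279] shift [-1.7  2.7 94.9] dr [-0.003  0.     0.002] q7 -1.27
```

Call:
{"api": "send_rows", "payload": {
  "xyz": [
    [0, 1, 8],
    [0, 2, 20],
    [0, 2, 33],
    [0, 2, 46],
    [0, 2, 59],
    [0, 2, 71],
    [0, 2, 82],
    [0, 2, 90],
    [0, 2, 94],
    [0, 2, 94]
  ],
  "dr": [
    [0, 0, 0],
    [0, 0, 0],
    [0, 0, 0],
    [0, 0, 0],
    [0, 0, 0],
    [0, 0, 0],
    [0, 0, 0],
    [0, 0, 0],
    [0, 0, 0],
    [0, 0, 0]
  ]
}}

```text
time: 41.5
position: [0.6264, -0.0874, 0.0335]
tool_rot: [-3.072, -0.653, 0.003]
ft_force: [-0.5, 0.5, -0.2]
grip_width: 0.482
grip_force: 0.0
```

Call:
{"api": "send_rows", "payload": {
  "xyz": [
    [0, 0, 0],
    [0, 0, 0],
    [0, 0, 0],
    [0, 0, 0],
    [0, 0, 0],
    [0, 0, 0],
    [0, 0, 0],
    [0, 0, 0],
    [0, 0, 0],
    [0, 0, 0]
  ],
  "dr": [
    [0, 0, 0],
    [0, 0, 0],
    [0, 0, 0],
    [0, 0, 0],
    [0, 0, 0],
    [0, 0, 0],
    [0, 0, 0],
    [0, 0, 0],
    [0, 0, 0],
    [0, 0, 0]
  ],
  "jaw": 18,
  "grip_force": 10
}}

```text
time: 42.33
position: [0.6276, -0.0875, 0.0355]
tool_rot: [3.072, 0.653, 0.002]
ft_force: [-0.5, 0.7, 5.0]
grip_width: 0.32
grip_force: 10.0
```

Call:
{"api": "send_rows", "payload": {
  "xyz": [
    [0, 0, -3],
    [0, 0, -9],
    [0, 0, -18],
    [0, 0, -32],
    [0, 0, -48],
    [0, 0, -66],
    [0, 0, -86],
    [0, 0, -106],
    [0, 0, -122],
    [0, 0, -130]
  ],
  "dr": [
    [0, 0, 0],
    [0, 0, 0],
    [0, 0, 0],
    [0, 0, 0],
    [0, 0, 0],
    [0, 0, 0],
    [0, 0, 0],
    [0, 0, 0],
    [0, 0, 0],
    [0, 0, 0]
  ]
}}

```text
time: 43.17
position: [0.6284, -0.0874, 0.1686]
tool_rot: [3.071, 0.653, 0.007]
ft_force: [0.3, 0.0, -0.5]
grip_width: 0.32
grip_force: 10.0
```

Run:
```python
from h import *
plan(.49,.1468,.165,-.11);print(get_state()['ft_force'])
```

```text
t 43.2 pos [ 0.6284 -0.0874  0.1686] shift [ -31.2 -270.2    4.7] dr [ 0.002 -0.004  0.529] q7 -1.25
[ 0.32184155  0.03836528 -0.47313289]
```

Call:
{"api": "send_rows", "payload": {
  "xyz": [
    [-2, -18, 0],
    [-5, -46, 1],
    [-9, -80, 2],
    [-13, -115, 2],
    [-17, -150, 3],
    [-21, -184, 3],
    [-25, -218, 4],
    [-28, -247, 4],
    [-31, -265, 4],
    [-31, -270, 4]
  ],
  "dr": [
    [0, 0, 0.04],
    [0, 0, 0.1],
    [0, 0, 0.17],
    [0, 0, 0.24],
    [0, 0, 0.31],
    [0, 0, 0.38],
    [0, 0, 0.44],
    [0, 0, 0.5],
    [0, 0, 0.525],
    [0, 0, 0.529]
  ]
}}

```text
time: 44.0
position: [0.4866, 0.1503, 0.1612]
tool_rot: [-3.137, 0.165, 0.0]
ft_force: [0.2, 0.7, -0.5]
grip_width: 0.322
grip_force: 10.0
```

Call:
{"api": "send_rows", "payload": {
  "xyz": [
    [0, 0, 12],
    [0, 0, 28],
    [0, 0, 44],
    [0, 0, 56],
    [0, 0, 66],
    [0, 0, 74],
    [0, 0, 78],
    [0, 0, 80],
    [0, 0, 80],
    [0, 0, 80]
  ],
  "dr": [
    [0, 0, 0],
    [0, 0, 0],
    [0, 0, 0],
    [0, 0, 0],
    [0, 0, 0],
    [0, 0, 0],
    [0, 0, 0],
    [0, 0, 0],
    [0, 0, 0],
    [0, 0, 0]
  ]
}}

```text
time: 44.83
position: [0.4893, 0.1467, 0.0812]
tool_rot: [-3.137, 0.173, -0.001]
ft_force: [-0.1, -0.7, -1.4]
grip_width: 0.322
grip_force: 10.0
```

Run:
```python
from h import *
get_image('wrist');get_image('wrist');i,s=snap('wrist','w15')
plan(.495,.1468,.0455,-.11)
zt=s['position'][2]-.0355+.032
a=rectify(i,'wrist',s,.45,.54,.10,.19,.022,4400);b=rectify(i,'wrist',s,.45,.54,.10,.19,zt,4400)
cv2.imwrite('pics/w15o.png',np.hstack([a[:396],b[:396]]))
```

```text
t 45.0 pos [0.4894 0.1467 0.0813] shift [ 5.5 -0.7 37.9] dr [-0.    -0.001 -0.   ] q7 -2.19
```

View pics/w15o.png

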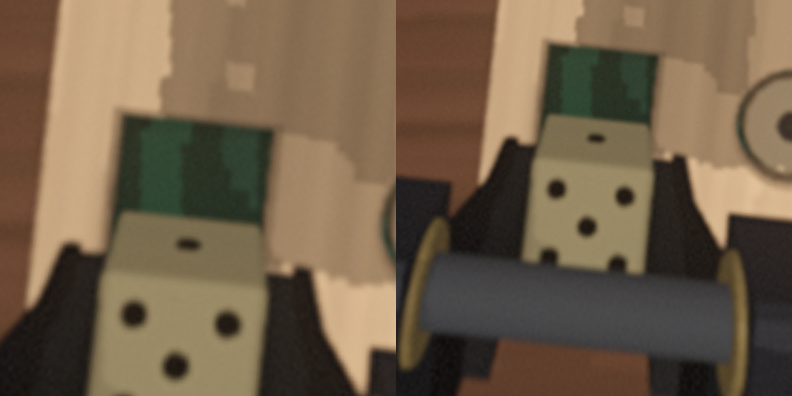

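The well's far edge runs from (121,114) to (272,129), which puts the well centre at (0.4945, 0.147). The die is centred on the TCP and square to the well. I'm moving over it and down.

Call:
{"api": "send_rows", "payload": {
  "xyz": [
    [2, 0, 0],
    [4, -1, 0],
    [5, -1, 2],
    [5, -1, 6],
    [5, -1, 10],
    [5, -1, 15],
    [5, -1, 19],
    [5, -1, 22],
    [5, -1, 24],
    [5, -1, 24]
  ],
  "dr": [
    [0, 0, 0],
    [0, 0, 0],
    [0, 0, 0],
    [0, 0, 0],
    [0, 0, 0],
    [0, 0, 0],
    [0, 0, 0],
    [0, 0, 0],
    [0, 0, 0],
    [0, 0, 0]
  ]
}}

```text
time: 45.82
position: [0.4935, 0.147, 0.0561]
tool_rot: [3.137, -0.173, -0.002]
ft_force: [0.1, -0.4, -0.3]
grip_width: 0.318
grip_force: 10.0
```

Call:
{"api": "send_rows", "payload": {
  "xyz": [
    [0, 0, 1],
    [0, 0, 2],
    [0, 0, 3],
    [0, 0, 4],
    [0, 0, 5],
    [0, 0, 6],
    [0, 0, 7],
    [0, 0, 7],
    [0, 0, 7],
    [0, 0, 7]
  ],
  "dr": [
    [0, 0, 0],
    [0, 0, 0],
    [0, 0, 0],
    [0, 0, 0],
    [0, 0, 0],
    [0, 0, 0],
    [0, 0, 0],
    [0, 0, 0],
    [0, 0, 0],
    [0, 0, 0]
  ]
}}

```text
time: 46.65
position: [0.494, 0.147, 0.0497]
tool_rot: [3.137, -0.173, 0.0]
ft_force: [0.0, -0.5, 0.2]
grip_width: 0.324
grip_force: 10.0
```

Run:
```python
from h import *
plan(.4947,.147,.0455,-.11);print(get_state()['ft_force'])
```

```text
t 46.6 pos [0.494  0.147  0.0497] shift [ 0.7 -0.1  6.2] dr [ 0. -0. -0.] q7 -2.22
[ 0.0394287  -0.51752366  0.22551163]
```

Call:
{"api": "send_rows", "payload": {
  "xyz": [
    [0.5, 0, 0.8],
    [0.5, 0, 1.6],
    [0.5, 0, 2.4],
    [0.5, 0, 3.2],
    [0.5, 0, 4],
    [0.5, 0, 4.6],
    [0.5, 0, 5.2],
    [0.5, 0, 5.2],
    [0.5, 0, 5.2],
    [0.5, 0, 5.2]
  ],
  "dr": [
    [0, 0, 0],
    [0, 0, 0],
    [0, 0, 0],
    [0, 0, 0],
    [0, 0, 0],
    [0, 0, 0],
    [0, 0, 0],
    [0, 0, 0],
    [0, 0, 0],
    [0, 0, 0]
  ]
}}

```text
time: 47.48
position: [0.4945, 0.147, 0.0445]
tool_rot: [3.137, -0.173, 0.0]
ft_force: [-0.2, -0.8, -0.3]
grip_width: 0.32
grip_force: 10.0
```

Call:
{"api": "send_rows", "payload": {
  "xyz": [
    [0, 0, 0.4],
    [0, 0, 0.8],
    [0, 0, 1.2],
    [0, 0, 1.5],
    [0, 0, 1.5],
    [0, 0, 1.5],
    [0, 0, 1.5],
    [0, 0, 1.5],
    [0, 0, 1.5],
    [0, 0, 1.5]
  ],
  "dr": [
    [0, 0, 0],
    [0, 0, 0],
    [0, 0, 0],
    [0, 0, 0],
    [0, 0, 0],
    [0, 0, 0],
    [0, 0, 0],
    [0, 0, 0],
    [0, 0, 0],
    [0, 0, 0]
  ]
}}

```text
time: 48.32
position: [0.4945, 0.147, 0.0435]
tool_rot: [3.136, -0.173, 0.0]
ft_force: [-1.5, -1.0, 4.9]
grip_width: 0.324
grip_force: 10.0
```

Contact came at TCP z 0.0435, exactly the expected home height. Release and lift.

Call:
{"api": "send_rows", "payload": {
  "xyz": [
    [0, 0, 0],
    [0, 0, 0],
    [0, 0, 0],
    [0, 0, 0],
    [0, 0, 0],
    [0, 0, 0],
    [0, 0, 0],
    [0, 0, 0],
    [0, 0, 0],
    [0, 0, 0]
  ],
  "dr": [
    [0, 0, 0],
    [0, 0, 0],
    [0, 0, 0],
    [0, 0, 0],
    [0, 0, 0],
    [0, 0, 0],
    [0, 0, 0],
    [0, 0, 0],
    [0, 0, 0],
    [0, 0, 0]
  ],
  "jaw": 46
}}

```text
time: 49.15
position: [0.4945, 0.147, 0.043]
tool_rot: [3.137, -0.173, -0.0]
ft_force: [-0.2, 1.2, -0.1]
grip_width: 0.528
grip_force: 0.0
```

Call:
{"api": "send_rows", "payload": {
  "xyz": [
    [0, 0, -4],
    [0, 0, -12],
    [0, 0, -24],
    [0, 0, -40],
    [0, 0, -58],
    [0, 0, -78],
    [0, 0, -100],
    [0, 0, -120],
    [0, 0, -135],
    [0, 0, -140]
  ],
  "dr": [
    [0, 0, 0],
    [0, 0, 0],
    [0, 0, 0],
    [0, 0, 0],
    [0, 0, 0],
    [0, 0, 0],
    [0, 0, 0],
    [0, 0, 0],
    [0, 0, 0],
    [0, 0, 0]
  ]
}}

```text
time: 49.98
position: [0.4961, 0.1478, 0.1869]
tool_rot: [-3.136, 0.172, -0.009]
ft_force: [0.7, 0.3, 0.8]
grip_width: 0.528
grip_force: 0.0
```

Call:
{"api": "send_rows", "payload": {
  "xyz": [
    [-4, 0, 0],
    [-12, 0, 0],
    [-20, 0, 0],
    [-28, 0, 0],
    [-34, 0, 0],
    [-38, 0, 0],
    [-40, 0, 0],
    [-40, 0, 0],
    [-40, 0, 0],
    [-40, 0, 0]
  ],
  "dr": [
    [0, 0, 0],
    [0, 0, 0],
    [0, 0, 0],
    [0, 0, 0],
    [0, 0, 0],
    [0, 0, 0],
    [0, 0, 0],
    [0, 0, 0],
    [0, 0, 0],
    [0, 0, 0]
  ]
}}

```text
time: 50.82
position: [0.455, 0.1513, 0.1831]
tool_rot: [-3.137, 0.173, -0.0]
ft_force: [0.5, 0.1, 0.1]
grip_width: 0.528
grip_force: 0.0
```

Run:
```python
from h import *
i,s=snap('wrist','w16');t,_=snap('top','t2')
o=rectify(i,'wrist',s,.44,.56,.08,.20,.040,3000)
cv2.imwrite('pics/fin.png',np.hstack([o[:360],cv2.resize(t[115:275,80:415],None,fx=1.31,fy=2.25)[:360]])[:, :800])
```

```text
(no output)
```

View pics/fin.png

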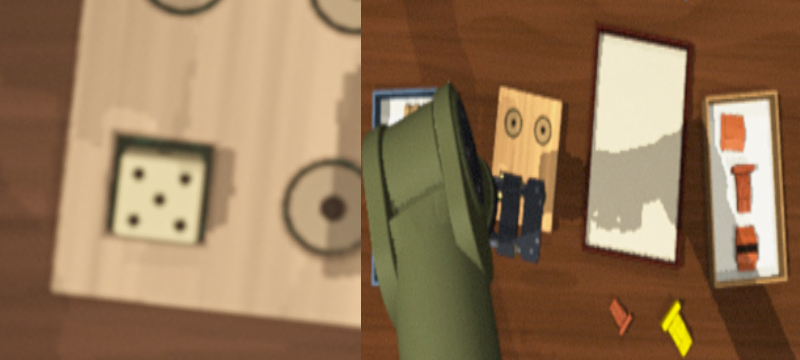

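The die sits level and square inside the well at (160,195). The tray is empty, the three sherds lie in a row on the right, and the look-alikes are untouched. The bones were confirmed earlier. Handing in.

```bash
python3 -c "
from bench import *
print(close_job())"
```

```text
the job is handed in; nothing more can be done
None
```

The job is handed in at about 51 s of the 144 s: both sherds are in the sherd box, both bones are in the bone box, the die is fully home in the square well, and the kept pieces and look-alikes were not touched.

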